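# Gauge heater blocks on an index table and sort them

### The arm

A 7-joint arm with a two-finger parallel gripper is mounted at the origin on a cart in front of the work surface, level with it; the furniture and walls round the work are solid. World frame = base frame: x ahead of the robot, y to its left, z up, the work surface at z = 0. Lengths are in m, angles in degrees, forces in N, time in s.
With the tool pointing down it reaches from about 0.4 to 0.9 m from the base axis. Payload 5.6 kg.
Tool frame: the origin (TCP) lies at the very end of the fingers, on their centre line; the grasp point (between the pads) lies 19 mm behind it; z points along the fingers, y is the line along which they close (so a half turn about z gives the same grasp; the last joint's range is limited). The gripper opens to 92 mm and grips with 3 to 60 N. Pads are 20 mm wide; open, the fingers measure 128 mm over their backs; the gripper's body (75 mm by 189 mm) begins 69 mm behind the grasp point.
Start: joints at [-68.239, 26.786, -0.665, 91.828, 0.344, 61.387, -3.226], TCP at [0.267, 0.593, 0.215] pointing down, gripper open.
Joint ranges: [-144.91, 144.91], [-17.63, 115.5], [-89.93, 88.59], [15.96, 139.68], [-74.01, 254.01], [8.47, 105.57], [-167.45, 167.45]. Speed limits (degrees/s): [147.25, 147.25, 180, 180, 180, 180, 180].

### API

Orientations are given as a 3x3 rotation matrix whose columns are the frame's x, y, z axes.
In Python, from station import observe, eyes, hand_in gives the robot as it stands.
- The arm moves only by the tool move_arm, never from a script. Its argument "motion" is a list of rows, each a list of 3 entries, a list of its own where there are three numbers: the turn, a rotation vector about the tool's x, y, z in rad, then the shift along the tool's x, y, z in m, then the opening, from 0 (shut) to 1 (fully open). In form: [[[ax, ay, az], [dx, dy, dz], jaw], ...]. A call has exactly 8 rows; each row is the pose to reach, as a shift and turn from the pose commanded when the call began, along the tool's axes at that moment; what a row does not reach only later rows make up. A row lasts 1/8 s, in which the tool goes at most 62.5 mm and 10.7 degrees, less where a joint would pass 70% of its speed; a pose out of reach is approached as far as the arm can. A call with a gripper value outside its range is refused whole. The fingers move at their own pace and stop on an object; the grip force is fixed at half the most. Time passes only in rows, so rows that repeat a pose let the fingers close, or fill a call up. It gives the time, the measured TCP pose, the force, the opening and the grip force at its end, in the units of the state.
- observe(): the state, without advancing time (a new reading comes with each control period).
- eyes.snapshot(name): name is "scene" or "top" or "wrist"; returns a dict with "frame" (420x560x3 uint8, red, green, blue), "K" (3x3 intrinsics, pixels), "R" (3x3) and "t" (3): a world point X has camera coordinates R X + t; the wrist camera has in their place "mount" (4x4, takes a point from camera to tool coordinates, whose origin is the TCP and whose axes are the flange's). Camera axes: x right, y down, z forward; pixel columns grow to the right and rows downward; lengths in m; the calibration is good to about 2 mm. The wrist camera is an equidistant fisheye: a pixel r from the principal point sees the ray r / f radians off the axis. A picture is of the moment at which its call begins: read the wrist's pose just before it. There is no depth.
- hand_in(): hands the job in; it is judged then, once.
The state is a dict: "t": time; "joint_positions": joint angles; "joint_velocities": joint speeds; "effort": joint torques, N m; "ee_pos": TCP position; "ee_rot": TCP orientation; "contact_force": force on the tool from outside, world axes, zero at the start; "ft_torque": the same for the moment, N m; "gripper_width": opening from 0.0 (shut) to 1.0 (fully open); "gripper_force": force on a finger pad.
Only numpy, scipy, OpenCV 4.12 (cv2) and the standard library are available. Lean on these libraries where they do the work, as an engineer would, in place of code of your own. Each camera call takes 0.05 s, during which the arm holds its last target. There are 200 camera calls.

### The job

Check the bores of the two or three heater blocks on the index table with the steel plug gauge: test the block at the open front station by putting the gauge into its bore until the collar rests on the block or the plug clearly stops on top (do not force it), then push the table anticlockwise to its next click and test the next block, until every block has been tested in turn at the station. Lay each block flat in the green tray if the gauge went in and in the red tray if it did not; finish with the gauge standing in its blue stand and the emptied table pushed on to complete exactly one full turn, clicked in with its red-dotted pocket back at the station, and leave the dropper bottle, carton and tape alone.

Things in the scene. Friction and masses are not known exactly. Their poses are not given: they have to be found in the camera images.
- indexer: fixed grey round base of the index table; origin on the worktop on the disc's axis, x pointing away from the robot (turned by up to 0.15 rad), y left, z up. The aluminium disc on it is 244 mm across, top 40 mm above the worktop. Four pockets (black rails 8 mm high, 1.5 mm play) hold blocks with centres 85 mm from the axis, long sides radial
- hood_edge (a point): middle of the front edge of the clear flat hood, 30 mm in front of the disc's axis, 96 mm above the worktop (its top). From here the hood, 300 mm wide, covers all behind; only the pocket nearest the robot is open from above
- index_table (a joint): disc angle (rad), 0 at the start, growing anticlockwise seen from above (near rim moves from the robot's left to its right). A cam clicks it in every quarter turn (0, 1.571, .. 6.283 = full turn) and always draws it to the nearest click, within 0.03: a push at a peg takes up to 15 N till half way; from there the disc runs on by itself, damped, at up to 1 rad/s
- peg_start (a point): where the front left push peg stands when the disc is clicked in (on the base; at mid-height of the peg, 58 mm up). Four upright steel pegs, red bands, 12 mm thick, tops 76 mm above the worktop, stand on the disc 110 mm from the axis midway between pockets. Pushing the peg from here round the front to peg_end is one step
- peg_end (a point): where the front right push peg stands when the disc is clicked in, 58 mm up; the mirror image of peg_start
- station (a point): centre of the pocket place nearest the robot, at the disc's top (40 mm above the worktop), 85 mm in front of the axis; fixed to the base; a small red pointer on the base marks it. The pocket standing here at the start has an 8 mm red dot beside it, 40 mm from the axis
- gauge: bright steel go plug gauge, 102 mm long, 0.15 kg, upright in its stand at the start. Origin: centre of the lower end (tip), z up along the gauge. From the tip: 4 mm taper from 16 mm, then plug 22 mm in diameter up to 34 mm, a collar 40 mm in diameter from 34 to 40 mm, and a round handle 24 mm in diameter from 40 to 102 mm
- gauge_stand: fixed blue block 64 x 64 x 44 mm; origin: centre of the underside. A round 30 mm wide, 40 mm deep hole in the middle of its top takes the plug loosely; the collar rests on its top, so the gauge's tip is then 10 mm above the worktop
- tray_green: green shallow tray for good blocks, loose, 0.5 kg, 212 (its x) x 96 (its y) mm outside, 14 mm high, walls and floor 4 mm; origin: centre of the underside. Holds three blocks in a row along its x, e.g. at -67, 0 and +67 mm
- tray_red: red shallow tray for undersize blocks, same size and frame as tray_green; the two trays may have changed sides
- block_1a: aluminium heater block, 60 (its x) x 40 (its y) x 36 mm high, upright through bore in the middle, either about 25 mm (good) or 20 mm (undersize): the gauge tells. Origin: centre of the underside, z up. At the start it sits in the pocket at the station, nearest the robot. Of block_1a and block_1b exactly one is present; an absent one reads None
- block_1b: aluminium heater block, 60 (its x) x 40 (its y) x 36 mm high, upright through bore in the middle, either about 25 mm (good) or 20 mm (undersize): the gauge tells. Origin: centre of the underside, z up. At the start it sits in the pocket at the station, nearest the robot. Of block_1a and block_1b exactly one is present; an absent one reads None
- block_2a: aluminium heater block, 60 (its x) x 40 (its y) x 36 mm high, upright through bore in the middle, either about 25 mm (good) or 20 mm (undersize): the gauge tells. Origin: centre of the underside, z up. At the start it sits in the next pocket, on the left, under the hood; one step brings it to the station. Of block_2a and block_2b exactly one is present; an absent one reads None
- block_2b: aluminium heater block, 60 (its x) x 40 (its y) x 36 mm high, upright through bore in the middle, either about 25 mm (good) or 20 mm (undersize): the gauge tells. Origin: centre of the underside, z up. At the start it sits in the next pocket, on the left, under the hood; one step brings it to the station. Of block_2a and block_2b exactly one is present; an absent one reads None
- block_3a: aluminium heater block, 60 (its x) x 40 (its y) x 36 mm high, upright through bore in the middle, either about 25 mm (good) or 20 mm (undersize): the gauge tells. Origin: centre of the underside, z up. At the start it sits in the far pocket; two index steps bring it to the station. Of block_3a and block_3b one or none is present; an absent one reads None
- block_3b: aluminium heater block, 60 (its x) x 40 (its y) x 36 mm high, upright through bore in the middle, either about 25 mm (good) or 20 mm (undersize): the gauge tells. Origin: centre of the underside, z up. At the start it sits in the far pocket; two index steps bring it to the station. Of block_3a and block_3b one or none is present; an absent one reads None
- leak_detector_bottle: small white dropper bottle with red tip, 32 x 98 mm, a bystander; origin: centre of the underside
- nut_carton: small brown carton 50 x 66 x 40 mm, a bystander; origin: centre of the underside
- tape_roll: white roll of tape 52 x 16 mm, a bystander, sometimes absent; origin: centre of the underside

How it is judged (in metres and radians):
On the way, in this order (a step that is already met when the one before it is completed fails the run):
1. the gauge is tried in block 1 at the station: plug more than 20 mm into a good bore, or stopped by the block's top over an undersize one (((horizontal distance between block_1a and station below 0.012 m and horizontal distance between gauge and block_1a below 0.009 m and z of gauge in the frame of block_1a below 0.016 m) or (horizontal distance between block_1b and station below 0.012 m and horizontal distance between gauge and block_1b below 0.009 m and z of gauge in the frame of block_1b between 0.028 and 0.042 m and contact force between gauge and block_1b above 1 N))), for 0.1 s.
2. the gauge is tried in block 2 at the station: plug more than 20 mm into a good bore, or stopped by the block's top over an undersize one (((horizontal distance between block_2a and station below 0.012 m and horizontal distance between gauge and block_2a below 0.009 m and z of gauge in the frame of block_2a between 0.028 and 0.042 m and contact force between gauge and block_2a above 1 N) or (horizontal distance between block_2b and station below 0.012 m and horizontal distance between gauge and block_2b below 0.009 m and z of gauge in the frame of block_2b below 0.016 m))), for 0.1 s.
3. the gauge is tried in block 3 at the station: plug more than 20 mm into a good bore, or stopped by the block's top over an undersize one (((horizontal distance between block_3a and station below 0.012 m and horizontal distance between gauge and block_3a below 0.009 m and z of gauge in the frame of block_3a below 0.016 m) or (horizontal distance between block_3b and station below 0.012 m and horizontal distance between gauge and block_3b below 0.009 m and z of gauge in the frame of block_3b between 0.028 and 0.042 m and contact force between gauge and block_3b above 1 N))), for 0.1 s.
At the end, for the whole second after the job is handed in: each present block lies flat in its tray (25 mm bore: green, 20 mm: red), centre within 85 mm along and 36 mm across of the tray centre, tilt under 0.12 rad; the gauge stands upright in its stand (within 12 mm); the table is clicked in after one full turn (6.283, within 0.06 rad); all at rest (x of block_1a in the frame of tray_green between -0.085 and 0.085 m and y of block_1a in the frame of tray_green between -0.036 and 0.036 m and z of block_1a in the frame of tray_green between -0.004 and 0.014 m and angle between each of block_1a, block_1b, block_2a, block_2b, block_3a, block_3b, gauge's own z axis and vertical below 0.12 rad and linear speed of each of block_1a, block_1b, block_2a, block_2b, block_3a, block_3b, gauge below 0.02 m/s and x of block_1b in the frame of tray_red between -0.085 and 0.085 m and y of block_1b in the frame of tray_red between -0.036 and 0.036 m and z of block_1b in the frame of tray_red between -0.004 and 0.014 m and x of block_2a in the frame of tray_red between -0.085 and 0.085 m and y of block_2a in the frame of tray_red between -0.036 and 0.036 m and z of block_2a in the frame of tray_red between -0.004 and 0.014 m and x of block_2b in the frame of tray_green between -0.085 and 0.085 m and y of block_2b in the frame of tray_green between -0.036 and 0.036 m and z of block_2b in the frame of tray_green between -0.004 and 0.014 m and x of block_3a in the frame of tray_green between -0.085 and 0.085 m and y of block_3a in the frame of tray_green between -0.036 and 0.036 m and z of block_3a in the frame of tray_green between -0.004 and 0.014 m and x of block_3b in the frame of tray_red between -0.085 and 0.085 m and y of block_3b in the frame of tray_red between -0.036 and 0.036 m and z of block_3b in the frame of tray_red between -0.004 and 0.014 m and horizontal distance between gauge and gauge_stand below 0.012 m and height (world z) of gauge below 0.02 m and value of joint index_table between 6.2232 and 6.3432 rad and velocity of joint index_table between -0.05 and 0.05 rad/s); the robot touches nothing.
It fails at once if the gauge is forced against a block with more than 40 N (contact force between gauge and block_1a above 40 N or contact force between gauge and block_1b above 40 N or contact force between gauge and block_2a above 40 N or contact force between gauge and block_2b above 40 N or contact force between gauge and block_3a above 40 N or contact force between gauge and block_3b above 40 N).
It fails at once if the table is turned backwards from its start (value of joint index_table below -0.3 rad).
It fails at once if a bystander is pushed more than 30 mm (distance of any of leak_detector_bottle, nut_carton, tape_roll from where it was at the start of the episode above 0.03 m).
Of block_1a, block_1b only 1 to 1 are there at a start; the rules pass over those that are not, and their reading is None.
Of block_2a, block_2b only 1 to 1 are there at a start; the rules pass over those that are not, and their reading is None.
Of block_3a, block_3b, tape_roll only 1 to 1 are there at a start; the rules pass over those that are not, and their reading is None.
At some moment in a run one of tray_green, tray_red may be knocked a few centimetres aside while the robot is not near it.
It also fails if it takes over 210 s, if anything falls off the work surface, if the arm or the gripper's body presses on something with over 40 N, if the wrist force passes 120 N, or if a joint passes its speed limit or range.

## Working session

There is one attempt and no reset: what is moved stays moved. The work goes in short steps, Python scripts to look and compute and a tool call to move; the robot and the scene stay as the last step left them, time stands still between calls to the robot, and variables do not carry over. Pictures are saved under pics/ and viewed, at most 14 in all, crops included, and the job is handed in when it is done.

Besides the shell and the picture viewer there is one more tool, called after "Call:" as name(argument=value, ...), one argument or row to a line, values as JSON. move_arm: Moves the arm, as the interface text tells. Its arguments: {"type":"object","properties":{"motion":{"type":"array"}},"required":["motion"]}

```bash
mkdir -p pics; ls; cat > h.py <<'E'
import numpy as np, cv2
from station import observe, eyes, hand_in
def snap(n,f=None):
    o=observe(); s=eyes.snapshot(n)
    s['o']=o
    if f: cv2.imwrite('pics/'+f,cv2.cvtColor(s['frame'],cv2.COLOR_RGB2BGR))
    return s
def campose(s):
    """camera->world R,c"""
    if 'mount' in s:
        M=np.array(s['mount']); R=np.array(s['o']['ee_rot']); p=np.array(s['o']['ee_pos'])
        return R@M[:3,:3], R@M[:3,3]+p
    R=np.array(s['R']); return R.T, -R.T@np.array(s['t'])
def ray(s,uv):
    K=np.array(s['K']); R,c=campose(s)
    x=(uv[0]-K[0,2])/K[0,0]; y=(uv[1]-K[1,2])/K[1,1]
    if 'mount' in s:
        r=np.hypot(x,y); d=np.array([x/r*np.sin(r),y/r*np.sin(r),np.cos(r)]) if r>1e-9 else np.array([0,0,1.])
    else: d=np.array([x,y,1.])
    d=R@d; return c,d/np.linalg.norm(d)
def onz(s,uv,z):
    c,d=ray(s,uv); return c+d*(z-c[2])/d[2]
def tri(a,ua,b,ub):
    c1,d1=ray(a,ua); c2,d2=ray(b,ub)
    A=np.stack([d1,-d2],1); k=np.linalg.lstsq(A,c2-c1,rcond=None)[0]
    p,q=c1+k[0]*d1,c2+k[1]*d2
    return (p+q)/2, np.linalg.norm(p-q)
def proj(s,X):
    R,c=campose(s); K=np.array(s['K']); x=R.T@(np.array(X)-c)
    if 'mount' in s:
        th=np.arctan2(np.hypot(x[0],x[1]),x[2]); n=np.hypot(x[0],x[1]); x=np.array([x[0]/n*th,x[1]/n*th,1])
    else: x=x/x[2]
    return np.array([K[0,0]*x[0]+K[0,2],K[1,1]*x[1]+K[1,2]])
E
python3 - <<'E'
from h import *
np.set_printoptions(precision=4,suppress=True)
for n in ['scene','top','wrist']:
    s=snap(n,n+'0.png'); R,c=campose(s); print(n,c,R[:,2],np.array(s['K']).tolist())
    if 'mount' in s: print(s['mount'])
o=observe(); print(o)
E
```

```text
pics
scene [-0.0311  1.1754  0.9884] [ 0.3861 -0.7268 -0.568 ] [[519.967017336362, 0.0, 260.57725663682635], [0.0, 519.967017336362, 208.89406975898862], [0.0, 0.0, 1.0]]
top [0.389  0.0355 1.2014] [ 0.1648 -0.0053 -0.9863] [[441.8524420127743, 0.0, 277.59933037708106], [0.0, 441.8524420127743, 205.13728107234454], [0.0, 0.0, 1.0]]
wrist [0.1973 0.6237 0.3838] [ 0.2451 -0.1124 -0.963 ] [[325.19226210127806, 0.0, 278.75924562891726], [0.0, 325.19226210127806, 211.69301902306887], [0.0, 0.0, 1.0]]
[[ 0.0004 -0.963  -0.2695  0.0761]
 [ 1.      0.0005 -0.0004 -0.    ]
 [ 0.0005 -0.2695  0.963  -0.17  ]
 [ 0.      0.      0.      1.    ]]
{'t': 0.15, 'joint_positions': array([-68.238 ,  26.8244,  -0.6663,  91.8687,   0.3441,  61.3877,
        -3.2249]), 'joint_velocities': array([ 0.0596, -0.1738,  0.0836, -0.2266, -0.017 ,  0.023 , -0.0167]), 'effort': array([  0.0013, -52.095 ,  -0.0117, -24.3976,  -0.0565,   0.0152,
         0.0001]), 'ee_pos': array([0.2666, 0.5923, 0.2139]), 'ee_rot': array([[-0.9119,  0.4104, -0.0005],
       [ 0.4104,  0.9119, -0.0013],
       [-0.0001, -0.0014, -1.    ]]), 'contact_force': array([0.489 , 0.4001, 0.2272]), 'ft_torque': array([ 0.0641,  0.0034, -0.0127]), 'gripper_force': 0.0, 'gripper_width': 0.9992086152701674}
```

View pictures.

View pics/top0.png

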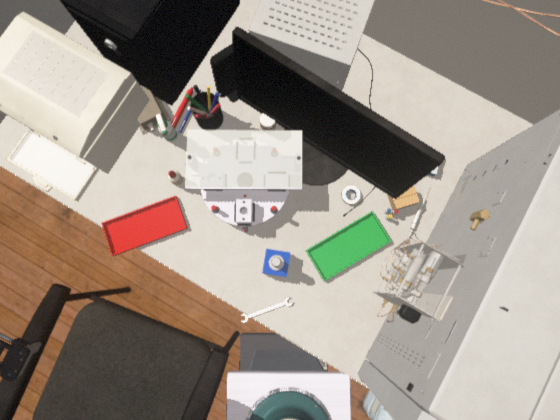

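View pics/scene0.png

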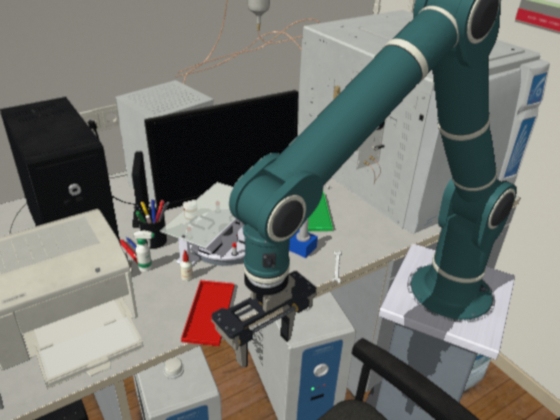

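```bash
python3 - <<'E'
from h import *
np.set_printoptions(precision=4,suppress=True)
T=snap('top');S=snap('scene')
for X in [[0,0,0],[.267,.593,.215],[.5,.3,0],[.5,-.2,0]]: print(X,proj(T,X),proj(S,X))
print(campose(T)[0])
f=T['frame']; hsv=cv2.cvtColor(f,cv2.COLOR_RGB2HSV)
def blobs(m,amin,s=T,z=0):
    n,l,st,ce=cv2.connectedComponentsWithStats(m.astype(np.uint8))
    for i in range(1,n):
        if st[i,4]>=amin: 
            r=cv2.minAreaRect(np.argwhere(l==i)[:,::-1].astype(np.float32)); print(st[i],ce[i],r,onz(s,ce[i],z))
H,Sa,V=[hsv[...,i].astype(int) for i in range(3)]
print('red');blobs(((H<8)|(H>172))&(Sa>150)&(V>90),6)
print('green');blobs((abs(H-65)<15)&(Sa>150)&(V>60),40)
print('blue');blobs((abs(H-110)<12)&(Sa>150)&(V>60),40)
cv2.imwrite('pics/topc.png',cv2.cvtColor(cv2.resize(f[110:290,160:400],None,fx=3.3,fy=3.3,interpolation=cv2.INTER_CUBIC),cv2.COLOR_RGB2BGR))
E
```

```text
[0, 0, 0] [287.6648 434.4592] [449.9662 290.722 ]
[0.267, 0.593, 0.215] [ 15.0068 334.9157] [263.3864 349.8636]
[0.5, 0.3, 0] [177.7861 236.9779] [237.4214 294.8025]
[0.5, -0.2, 0] [361.4162 238.1694] [312.5196 204.503 ]
[[ 0.0059 -0.9863  0.1648]
 [-1.     -0.0069 -0.0053]
 [ 0.0064 -0.1647 -0.9863]]
red
[187  88   5   7  23] [189.5652  91.6087] ((189.0, 91.0), (6.0, 4.0), 90.0) [0.919  0.2842 0.    ]
[174  98  14  29 119] [180.3109 109.9916] ((179.1999969482422, 111.59999084472656), (4.472135543823242, 30.4105281829834), 26.56505012512207) [0.8632 0.3084 0.    ]
[214 104   6   7  16] [216.75 106.75] ((216.6000213623047, 107.30001068115234), (2.236067771911621, 7.155416965484619), 26.56505012512207) [0.8738 0.2048 0.    ]
[195 114   3   4   9] [196.1111 115.6667] ((196.25001525878906, 115.75), (2.8284268379211426, 2.1213202476501465), 45.0) [0.8466 0.2628 0.    ]
[ 103  197   83   59 2704] [143.3994 225.6979] ((143.38369750976562, 225.692626953125), (34.52975845336914, 80.611572265625), 69.27444458007812) [0.5302 0.3951 0.    ]
[212 206   4   4  12] [213.5 207.5] ((213.50003051757812, 207.50003051757812), (2.8284268379211426, 2.8284268379211426), 45.0) [0.5819 0.2054 0.    ]
[272 207   4   3  11] [273.6364 208.0909] ((273.5, 208.0), (2.0, 3.0), 90.0) [0.5814 0.0399 0.    ]
[395 210   3   3   8] [395.875 210.875] ((396.0, 211.0), (2.0, 2.0), 90.0) [ 0.5759 -0.297   0.    ]
green
blue
[264 250  25  26 196] [274.6378 261.7194] ((276.08111572265625, 262.5135192871094), (22.029464721679688, 22.358261108398438), 9.462322235107422) [0.4348 0.0361 0.    ]
```

View pics/topc.png

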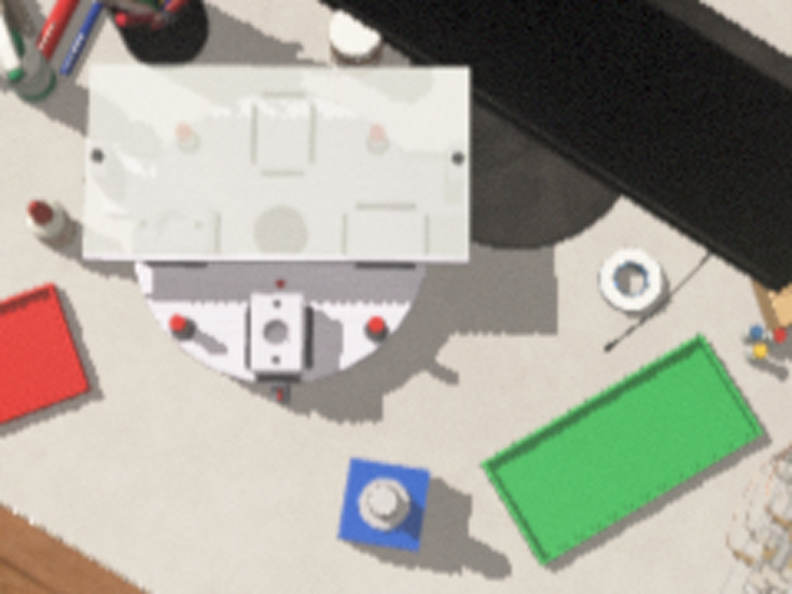

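View pics/wrist0.png

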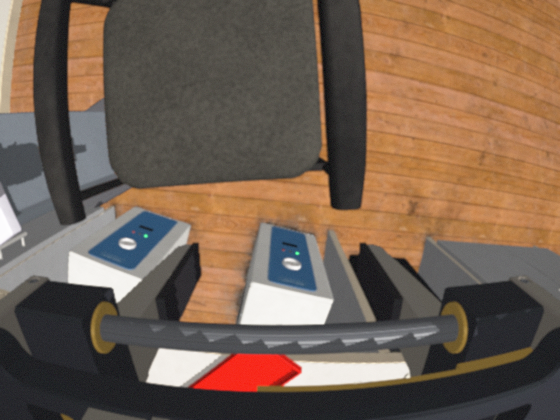

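```bash
python3 - <<'E'
from h import *
np.set_printoptions(precision=4,suppress=True)
T=snap('top')
f=T['frame']; hsv=cv2.cvtColor(f,cv2.COLOR_RGB2HSV)
H,Sa,V=[hsv[...,i].astype(int) for i in range(3)]
def big(m,z):
    n,l,st,ce=cv2.connectedComponentsWithStats(m.astype(np.uint8)); i=1+np.argmax(st[1:,4])
    c,_=cv2.findContours((l==i).astype(np.uint8),cv2.RETR_EXTERNAL,cv2.CHAIN_APPROX_NONE)
    P=np.array([onz(T,p[0],z)[:2] for p in c[0]])
    r=cv2.minAreaRect((P*1000).astype(np.float32)); return ce[i],st[i,4],r
print('red',big(((H<8)|(H>172))&(Sa>150)&(V>90),.012))
g=big((abs(H-65)<20)&(Sa>80)&(V>60),.012);print('green',g)
print('blue',big((abs(H-110)<12)&(Sa>120)&(V>60),.03))
for n,p,z in [('pegL',(213.8,207.7),.07),('pegR',(273.8,208.4),.07),('dot',(244.8,196),.04),('ptr',(244.8,229.3),.02),('bore',(243.8,210.5),.076),('hoodL',(185.5,188.3),.096),('hoodR',(301.5,188.5),.096),('gaugetop',(276.3,261.5),.112)]: print(n,onz(T,p,z))
E
```

```text
red (array([143.3404, 225.7517]), np.int32(2706), ((529.9688110351562, 390.7757568359375), (95.41097259521484, 212.00912475585938), 21.79722023010254))
green (array([348.0979, 245.7374]), np.int32(2768), ((479.26068115234375, -162.01170349121094), (94.3158950805664, 211.871337890625), 30.66572380065918))
blue (array([275.6805, 262.5367]), np.int32(313), ((431.72491455078125, 32.17900466918945), (61.59819030761719, 61.75684356689453), 81.08412170410156))
pegL [0.5701 0.1947 0.07  ]
pegR [0.5694 0.0392 0.07  ]
dot [0.6072 0.1171 0.04  ]
ptr [0.52   0.1168 0.02  ]
bore [0.5624 0.1164 0.076 ]
hoodL [0.6155 0.2646 0.096 ]
hoodR [ 0.6172 -0.0312  0.096 ]
gaugetop [0.4311 0.032  0.112 ]
```

Call:
move_arm(
  motion=[
    [[0,0,-0.1],[-0.05,-0.034,-0.01],1],
    [[0,0,-0.2],[-0.1,-0.068,-0.02],1],
    [[0,0,-0.3],[-0.15,-0.102,-0.03],1],
    [[0,0,-0.4],[-0.2,-0.136,-0.036],1],
    [[0,0,-0.422],[-0.25,-0.17,-0.036],1],
    [[0,0,-0.422],[-0.3,-0.204,-0.036],1],
    [[0,0,-0.422],[-0.35,-0.238,-0.036],1],
    [[0,0,-0.422],[-0.4,-0.272,-0.036],1],
  ],
)

```text
t: 1.3
ee_pos: [0.5207, 0.1788, 0.2509]
ee_rot: [[-1.0, 0.001, 0.001], [0.001, 1.0, 0.0], [-0.001, 0.0, -1.0]]
contact_force: [1.0, 1.1, 0.7]
gripper_width: 1.004
gripper_force: 0.0
```

Call:
move_arm(
  motion=[
    [[0,0,0],[0.01,-0.03,0],0.8],
    [[0,0,0],[0.02,-0.06,0],0.8],
    [[0,0,0],[0.03,-0.08,0],0.8],
    [[0,0,0],[0.03,-0.08,0],0.8],
    [[0,0,0],[0.03,-0.08,0],0.8],
    [[0,0,0],[0.03,-0.08,0],0.8],
    [[0,0,0],[0.03,-0.08,0],0.8],
    [[0,0,0],[0.03,-0.08,0],0.8],
  ],
)

```text
t: 2.3
ee_pos: [0.4899, 0.101, 0.2505]
ee_rot: [[-1.0, 0.0, -0.0], [0.0, 1.0, -0.0], [0.0, -0.0, -1.0]]
contact_force: [-0.3, -0.6, 0.3]
gripper_width: 0.8
gripper_force: 0.0
```

```bash
python3 - <<'E'
from h import *
np.set_printoptions(precision=4,suppress=True)
W=snap('wrist','w1.png'); print(W['o']['ee_pos'],W['o']['contact_force'])
for X in [[.562,.117,.076],[.4315,.032,.112],[.57,.195,.07]]: print(proj(W,X))
E
```

```text
[0.4899 0.101  0.2505] [-0.3172 -0.645   0.2817]
[292.775  255.1489]
[206.9073 142.8286]
[357.2601 258.4803]
```

View pics/w1.png

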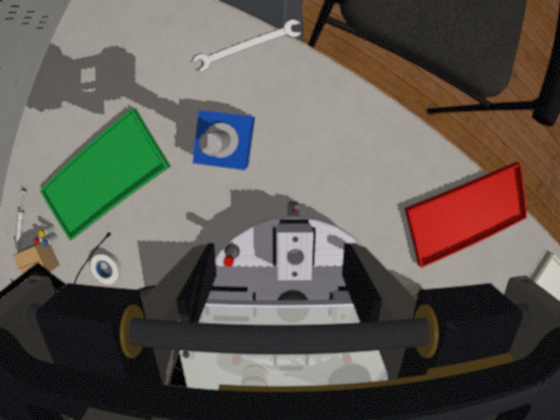

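```bash
python3 - <<'E'
from h import *
W=cv2.imread('pics/w1.png'); T=cv2.imread('pics/top0.png')
a=cv2.resize(W[100:180,180:270],(540,480),interpolation=cv2.INTER_CUBIC)
b=cv2.resize(W[210:290,270:320],(300,480),interpolation=cv2.INTER_CUBIC)
cv2.imwrite('pics/c1.png',np.hstack([a[:, :490],b]))
def dark(im,x,y,r,th):
    g=cv2.cvtColor(im,cv2.COLOR_BGR2GRAY)[y-r:y+r+1,x-r:x+r+1]
    n,l,st,ce=cv2.connectedComponentsWithStats((g<th).astype(np.uint8))
    print([(st[i,2:].tolist(),(ce[i]+[x-r,y-r]).round(2).tolist()) for i in range(1,n) if st[i,4]>8], g.min(),np.median(g))
dark(W,294,256,12,130); dark(T,244,211,6,130); dark(T,244,211,6,150)
E
```

```text
[([17, 16, 208], [295.0, 256.5])] 77 180.0
[] 125 235.0
[([6, 5, 14], [242.14, 208.79])] 125 235.0
```

View pics/c1.png

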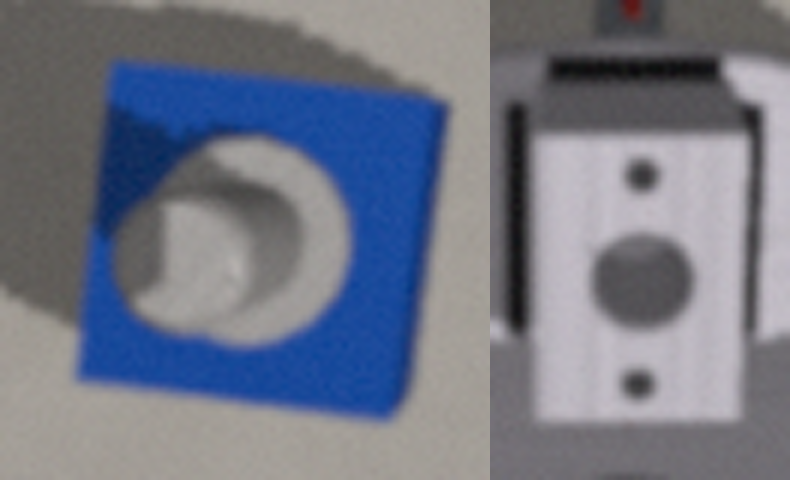

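```bash
python3 - <<'E'
from h import *
np.set_printoptions(precision=4,suppress=True)
T=snap('top','t2.png'); W=eyes.snapshot('wrist'); W['o']=observe()
print('bore',onz(W,(295,256.5),.076),tri(W,(295,256.5),T,(243.6,210.5)))
print('handle',onz(W,(210.8,143.7),.112),tri(W,(210.8,143.7),T,(276.3,261.5)))
print('collar',onz(W,(218.9,140.2),.050),'stand corners',[onz(W,(180+a/6,100+b/6),.044) for a,b in [(112,62),(447,100),(78,378),(388,418)]])
E
```

```text
bore [0.5637 0.1192 0.076 ] (array([0.5619, 0.1178, 0.0801]), np.float64(0.002386673763649605))
handle [0.4324 0.0355 0.112 ] (array([0.4326, 0.032 , 0.0958]), np.float64(0.0016682389536766637))
collar [0.4324 0.0321 0.05  ] stand corners [array([0.3966, 0.0074, 0.044 ]), array([0.4062, 0.0728, 0.044 ]), array([ 0.4589, -0.0014,  0.044 ]), array([0.4679, 0.0606, 0.044 ])]
```

Call:
move_arm(
  motion=[
    [[0,0,0],[0.03,-0.035,0],0.7],
    [[0,0,0],[0.058,-0.068,0],0.7],
    [[0,0,0],[0.058,-0.068,0.05],0.7],
    [[0,0,0],[0.058,-0.068,0.1],0.7],
    [[0,0,0],[0.058,-0.068,0.14],0.7],
    [[0,0,0],[0.058,-0.068,0.165],0.7],
    [[0,0,0],[0.058,-0.068,0.178],0.7],
    [[0,0,0],[0.058,-0.068,0.178],0.7],
  ],
)

```text
t: 3.45
ee_pos: [0.4316, 0.0326, 0.0723]
ee_rot: [[-1.0, 0.001, -0.001], [0.001, 1.0, -0.0], [0.001, -0.0, -1.0]]
contact_force: [-0.2, -0.3, 0.6]
gripper_width: 0.699
gripper_force: 0.0
```

Call:
move_arm(
  motion=[
    [[0,0,0],[0,0,0],0.4],
    [[0,0,0],[0,0,0],0.2],
    [[0,0,0],[0,0,0],0.1],
    [[0,0,0],[0,0,0],0],
    [[0,0,0],[0,0,0],0],
    [[0,0,0],[0,0,0],0],
    [[0,0,0],[0,0,0],0],
    [[0,0,0],[0,0,0],0],
  ],
)

```text
t: 4.45
ee_pos: [0.432, 0.0328, 0.0729]
ee_rot: [[-1.0, 0.001, 0.0], [0.001, 1.0, 0.0], [-0.0, 0.0, -1.0]]
contact_force: [-2.1, 0.8, 6.5]
gripper_width: 0.257
gripper_force: 30.0
```

```bash
python3 - <<'E'
from h import *
W=snap('wrist','w2.png'); o=W['o']; print(o['ee_pos'],o['contact_force'],o['gripper_width'],o['gripper_force'])
E
```

```text
[0.43201138 0.03283234 0.07286226] [-2.05537782  0.82632932  6.48492291] 0.25747196120925525 30.022352691739798
```

View pics/w2.png

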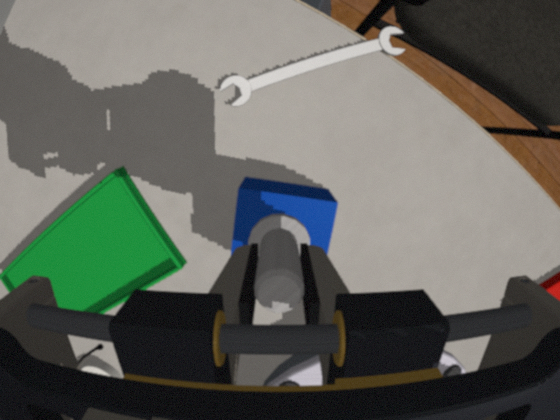

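Call:
move_arm(
  motion=[
    [[0,0,0],[0,0,-0.03],0],
    [[0,0,0],[0,0,-0.06],0],
    [[0,0,0],[0,0,-0.09],0],
    [[0,0,0],[-0.033,0.021,-0.09],0],
    [[0,0,0],[-0.066,0.042,-0.09],0],
    [[0,0,0],[-0.1,0.064,-0.09],0],
    [[0,0,0],[-0.131,0.085,-0.09],0],
    [[0,0,0],[-0.131,0.085,-0.09],0],
  ],
)

```text
t: 5.5
ee_pos: [0.5638, 0.1192, 0.1614]
ee_rot: [[-1.0, -0.001, -0.001], [-0.001, 1.0, -0.0], [0.001, -0.0, -1.0]]
contact_force: [-0.6, 0.0, -1.9]
gripper_width: 0.258
gripper_force: 30.0
```

```bash
python3 - <<'E'
from h import *
np.set_printoptions(precision=4,suppress=True)
W=snap('wrist','w3.png'); o=W['o']; print(o['ee_pos'],o['contact_force'],o['gripper_width'])
p=o['ee_pos']
S=snap('scene','s3.png')
a=W['frame'][180:330,200:360]; b=S['frame']
tip=p+[0,0,-.061]
q=proj(S,tip).astype(int); print('tip proj scene',q, 'bore top',proj(S,[.563,.118,.076]))
print('tip in wrist', proj(W,tip),'bore',proj(W,[.563,.118,.076]))
x0,y0=q[0]-30,q[1]-50
c=b[max(y0,0):y0+100,x0:x0+80]
cv2.imwrite('pics/c3.png',cv2.cvtColor(np.hstack([cv2.resize(a,(480,450),interpolation=cv2.INTER_CUBIC),cv2.resize(c,(320,450),interpolation=cv2.INTER_CUBIC)]),cv2.COLOR_RGB2BGR))
E
```

```text
[0.5638 0.1192 0.1614] [-0.6251  0.0188 -1.9444] 0.25849514391546136
tip proj scene [249 223] bore top [250.3747 230.0451]
tip in wrist [278.8789 226.5347] bore [277.4486 216.343 ]
```

View pics/c3.png

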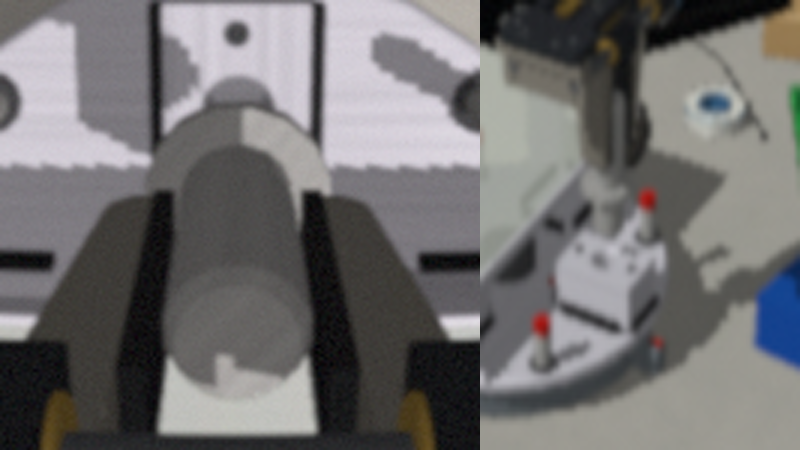

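```bash
python3 - <<'E'
from h import *
np.set_printoptions(precision=4,suppress=True)
W=eyes.snapshot('wrist'); W['o']=observe(); z=W['o']['ee_pos'][2]; print(W['o']['ee_pos'])
print('collar',onz(W,(279,215),z-.021)[0]+.02, 'handletop far',onz(W,(279,312.7),z+.041)[0]-.012)
print('bore r10',onz(W,(279,205.7),.076)[0]+.01)
g=cv2.cvtColor(W['frame'],cv2.COLOR_RGB2GRAY); print(g[180:225,279])
E
```

```text
[0.5616 0.1165 0.1617]
collar 0.560964256951283 handletop far 0.5586971788155936
bore r10 0.5617503612407522
[ 93  88  94 119 159 189 206 207 203 199 170 133 100  85  81  89 107 146
 182 197 205 205 202 205 204 203 200 195 171 142 128 124 119 109  90  85
 100 105 108 108 106 107 108 110 111]
```

Call:
move_arm(
  motion=[
    [[0,0,0],[-0.0015,0,0.006],0],
    [[0,0,0],[-0.0015,0,0.012],0],
    [[0,0,0],[-0.0015,0,0.018],0],
    [[0,0,0],[-0.0015,0,0.02],0],
    [[0,0,0],[-0.0015,0,0.022],0],
    [[0,0,0],[-0.0015,0,0.023],0],
    [[0,0,0],[-0.0015,0,0.024],0],
    [[0,0,0],[-0.0015,0,0.024],0],
  ],
)

```text
t: 6.65
ee_pos: [0.5644, 0.1175, 0.1386]
ee_rot: [[-1.0, 0.001, 0.0], [0.001, 1.0, 0.0], [-0.0, 0.0, -1.0]]
contact_force: [-0.3, 0.7, -1.1]
gripper_width: 0.26
gripper_force: 30.0
```

Call:
move_arm(
  motion=[
    [[0,0,0],[0,0,0.0005],0],
    [[0,0,0],[0,0,0.001],0],
    [[0,0,0],[0,0,0.0015],0],
    [[0,0,0],[0,0,0.002],0],
    [[0,0,0],[0,0,0.0025],0],
    [[0,0,0],[0,0,0.0025],0],
    [[0,0,0],[0,0,0.0025],0],
    [[0,0,0],[0,0,0.0025],0],
  ],
)

```text
t: 7.65
ee_pos: [0.5644, 0.1176, 0.1362]
ee_rot: [[-1.0, 0.001, 0.0], [0.001, 1.0, 0.0], [-0.0, 0.0, -1.0]]
contact_force: [0.4, 0.2, -0.4]
gripper_width: 0.256
gripper_force: 30.0
```

Call:
move_arm(
  motion=[
    [[0,0,0],[0,0,0.0005],0],
    [[0,0,0],[0,0,0.001],0],
    [[0,0,0],[0,0,0.0015],0],
    [[0,0,0],[0,0,0.002],0],
    [[0,0,0],[0,0,0.002],0],
    [[0,0,0],[0,0,0.002],0],
    [[0,0,0],[0,0,0.002],0],
    [[0,0,0],[0,0,0.002],0],
  ],
)

```text
t: 8.65
ee_pos: [0.5645, 0.1177, 0.1348]
ee_rot: [[-1.0, 0.001, 0.0], [0.001, 1.0, 0.0], [-0.0, 0.0, -1.0]]
contact_force: [-1.4, 0.2, 6.5]
gripper_width: 0.259
gripper_force: 30.0
```

Call:
move_arm(
  motion=[
    [[0,0,0],[0,0,-0.015],0],
    [[0,0,0],[0,0,-0.03],0],
    [[0,0,0],[0.033,-0.021,-0.03],0],
    [[0,0,0],[0.066,-0.042,-0.03],0],
    [[0,0,0],[0.1,-0.064,-0.03],0],
    [[0,0,0],[0.125,-0.08,-0.03],0],
    [[0,0,0],[0.1325,-0.085,-0.03],0],
    [[0,0,0],[0.1325,-0.085,-0.03],0],
  ],
)

```text
t: 9.65
ee_pos: [0.4326, 0.0328, 0.1648]
ee_rot: [[-1.0, 0.001, 0.002], [0.001, 1.0, 0.0], [-0.002, 0.0, -1.0]]
contact_force: [-0.2, -0.4, -1.9]
gripper_width: 0.255
gripper_force: 30.0
```

Call:
move_arm(
  motion=[
    [[0,0,0],[0,0,0.025],0],
    [[0,0,0],[0,0,0.05],0],
    [[0,0,0],[0,0,0.07],0],
    [[0,0,0],[0,0,0.08],0],
    [[0,0,0],[0,0,0.086],0],
    [[0,0,0],[0,0,0.09],0],
    [[0,0,0],[0,0,0.09],0],
    [[0,0,0],[0,0,0.09],0],
  ],
)

```text
t: 10.65
ee_pos: [0.4321, 0.0327, 0.0745]
ee_rot: [[-1.0, 0.001, 0.001], [0.001, 1.0, 0.0], [-0.001, 0.0, -1.0]]
contact_force: [-0.1, -0.1, -2.0]
gripper_width: 0.258
gripper_force: 30.0
```

Call:
move_arm(
  motion=[
    [[0,0,0],[0,0,0],0.3],
    [[0,0,0],[0,0,0],0.45],
    [[0,0,0],[0,0,0],0.65],
    [[0,0,0],[0,0,0],0.65],
    [[0,0,0],[0,0,-0.02],0.65],
    [[0,0,0],[0,0,-0.05],0.65],
    [[0,0,0],[0,0,-0.09],0.65],
    [[0,0,0],[0,0,-0.09],0.65],
  ],
)

```text
t: 11.65
ee_pos: [0.4338, 0.033, 0.1666]
ee_rot: [[-1.0, 0.001, 0.006], [0.001, 1.0, 0.001], [-0.006, 0.001, -1.0]]
contact_force: [0.3, -0.4, -0.5]
gripper_width: 0.648
gripper_force: 0.0
```

Call:
move_arm(
  motion=[
    [[0,0,0],[-0.033,0.021,0],0.65],
    [[0,0,0],[-0.066,0.042,0],0.65],
    [[0,0,0],[-0.1,0.064,0],0.65],
    [[0,0,0],[-0.131,0.085,0.01],0.65],
    [[0,0,0],[-0.131,0.085,0.045],0.65],
    [[0,0,0],[-0.131,0.085,0.08],0.65],
    [[0,0,0],[-0.131,0.085,0.1],0.65],
    [[0,0,0],[-0.131,0.085,0.109],0.65],
  ],
)

```text
t: 12.65
ee_pos: [0.5613, 0.1171, 0.0527]
ee_rot: [[-1.0, 0.001, -0.004], [0.001, 1.0, -0.001], [0.004, -0.001, -1.0]]
contact_force: [0.0, 0.2, 0.5]
gripper_width: 0.65
gripper_force: 0.0
```

Call:
move_arm(
  motion=[
    [[0,0,0],[0,0,0],0.6],
    [[0,0,0],[0,0,0],0.5],
    [[0,0,0],[0,0,0],0.4],
    [[0,0,0],[0,0,0],0.3],
    [[0,0,0],[0,0,0],0.2],
    [[0,0,0],[0,0,0],0.2],
    [[0,0,0],[0,0,0],0.2],
    [[0,0,0],[0,0,0],0.2],
  ],
)

```text
t: 13.65
ee_pos: [0.5635, 0.1178, 0.056]
ee_rot: [[-1.0, 0.001, 0.002], [0.001, 1.0, 0.001], [-0.002, 0.001, -1.0]]
contact_force: [-1.3, -0.0, 6.7]
gripper_width: 0.43
gripper_force: 30.0
```

```bash
python3 - <<'E'
from h import *
np.set_printoptions(precision=4,suppress=True)
T=snap('top','t4.png'); W=snap('wrist','w4.png')
a=T['frame'][100:310,90:410]; cv2.imwrite('pics/c4.png',cv2.cvtColor(np.vstack([cv2.resize(a,(457,300)),cv2.resize(W['frame'],(457,300))]),cv2.COLOR_RGB2BGR))
f=T['frame']; hsv=cv2.cvtColor(f,cv2.COLOR_RGB2HSV)
H,Sa,V=[hsv[...,i].astype(int) for i in range(3)]
def big(m,z):
    n,l,st,ce=cv2.connectedComponentsWithStats(m.astype(np.uint8)); i=1+np.argmax(st[1:,4])
    c,_=cv2.findContours((l==i).astype(np.uint8),cv2.RETR_EXTERNAL,cv2.CHAIN_APPROX_NONE)
    P=np.array([onz(T,p[0],z)[:2] for p in c[0]])
    r=cv2.minAreaRect((P*1000).astype(np.float32)); return ce[i],st[i,4],r
print('red',big(((H<8)|(H>172))&(Sa>150)&(V>90),.012))
print('green',big((abs(H-65)<20)&(Sa>80)&(V>60),.012))
E
```

```text
red (array([143.467, 225.716]), np.int32(2711), ((529.3173217773438, 390.5543212890625), (94.71157836914062, 212.0933380126953), 21.376758575439453))
green (array([348.0962, 245.6491]), np.int32(2756), ((479.26068115234375, -162.01170349121094), (94.3158950805664, 211.871337890625), 30.66572380065918))
```

View pics/c4.png

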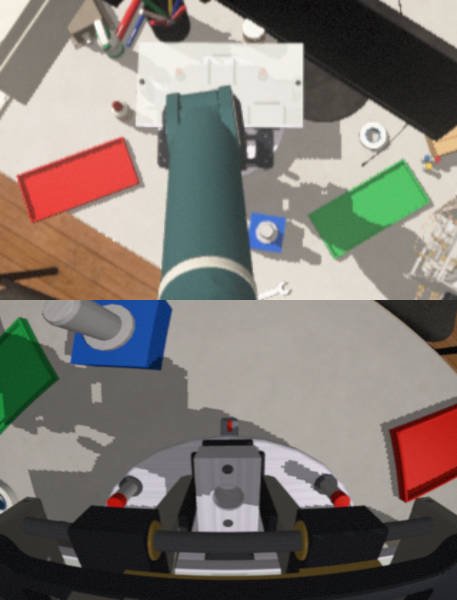

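Call:
move_arm(
  motion=[
    [[0,0,0],[0,0,-0.03],0.2],
    [[0,0,0],[0,0,-0.07],0.2],
    [[0,0,-0.08],[0.01,0.05,-0.075],0.2],
    [[0,0,-0.16],[0.018,0.103,-0.075],0.2],
    [[0,0,-0.24],[0.026,0.156,-0.075],0.2],
    [[0,0,-0.32],[0.034,0.21,-0.075],0.2],
    [[0,0,-0.38],[0.042,0.264,-0.075],0.2],
    [[0,0,-0.38],[0.05,0.315,-0.075],0.2],
  ],
)

```text
t: 14.75
ee_pos: [0.5122, 0.434, 0.1294]
ee_rot: [[-0.929, -0.371, -0.001], [-0.371, 0.929, -0.001], [0.001, -0.0, -1.0]]
contact_force: [0.1, -0.1, -1.7]
gripper_width: 0.431
gripper_force: 30.0
```

```bash
python3 - <<'E'
from h import *
np.set_printoptions(precision=4,suppress=True)
W=snap('wrist','w5.png'); o=W['o']; print(o['ee_pos'],o['ee_rot'],o['contact_force'],o['gripper_width'])
hsv=cv2.cvtColor(W['frame'],cv2.COLOR_RGB2HSV); H,Sa,V=[hsv[...,i].astype(int) for i in range(3)]
m=(((H<8)|(H>172))&(Sa>150)&(V>60))
n,l,st,ce=cv2.connectedComponentsWithStats(m.astype(np.uint8)); print([ (st[i].tolist()) for i in range(1,n) if st[i,4]>200])
E
```

```text
[0.5122 0.434  0.1294] [[-0.9287 -0.3708 -0.0009]
 [-0.3708  0.9287 -0.0007]
 [ 0.0011 -0.0003 -1.    ]] [ 0.1457 -0.1199 -1.6889] 0.4313508517740197
[[126, 158, 221, 100, 16140]]
```

View pics/w5.png

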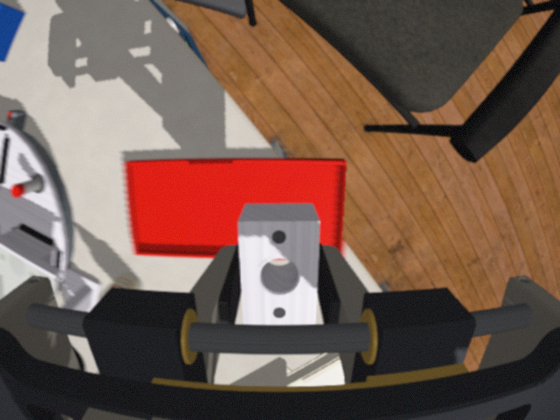

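Call:
move_arm(
  motion=[
    [[0,0,0],[0,0,0.03],0.2],
    [[0,0,0],[0,0,0.06],0.2],
    [[0,0,0],[0,0,0.085],0.2],
    [[0,0,0],[0,0,0.098],0.2],
    [[0,0,0],[0,0,0.105],0.2],
    [[0,0,0],[0,0,0.109],0.2],
    [[0,0,0],[0,0,0.109],0.2],
    [[0,0,0],[0,0,0.109],0.2],
  ],
)

```text
t: 15.8
ee_pos: [0.5135, 0.4329, 0.0219]
ee_rot: [[-0.929, -0.37, 0.001], [-0.37, 0.929, 0.001], [-0.001, 0.0, -1.0]]
contact_force: [-0.1, 0.9, -1.3]
gripper_width: 0.432
gripper_force: 30.0
```

Call:
move_arm(
  motion=[
    [[0,0,0],[0,0,0],0.48],
    [[0,0,0],[0,0,0],0.56],
    [[0,0,0],[0,0,0],0.65],
    [[0,0,0],[0,0,0],0.65],
    [[0,0,0],[0,0,-0.02],0.65],
    [[0,0,0],[0,0,-0.05],0.65],
    [[0,0,0],[0,0,-0.09],0.65],
    [[0,0,0],[0,0,-0.13],0.65],
  ],
)

```text
t: 16.8
ee_pos: [0.5133, 0.4327, 0.1539]
ee_rot: [[-0.929, -0.37, 0.001], [-0.37, 0.929, 0.001], [-0.001, 0.0, -1.0]]
contact_force: [0.2, 0.8, -0.2]
gripper_width: 0.65
gripper_force: 0.0
```

```bash
python3 - <<'E'
from h import *
np.set_printoptions(precision=4,suppress=True)
W=snap('wrist','w6.png'); o=W['o']; print(o['ee_pos'],o['contact_force'],o['gripper_width'])
cv2.imwrite('pics/c6.png',cv2.cvtColor(cv2.resize(W['frame'][100:320,100:400],(600,440)),cv2.COLOR_RGB2BGR))
E
```

```text
[0.5133 0.4327 0.1539] [ 0.1977  0.7811 -0.2115] 0.6504869597731393
```

View pics/c6.png

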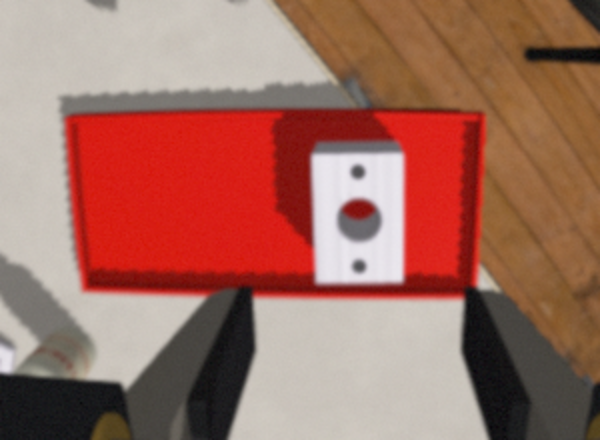

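Call:
move_arm(
  motion=[
    [[0,0,0.18],[0.003,-0.035,0],0.5],
    [[0,0,0.36],[0.006,-0.07,0],0.3],
    [[0,0,0.54],[0.009,-0.105,0],0.1],
    [[0,0,0.72],[0.012,-0.14,0],0],
    [[0,0,0.9],[0.015,-0.175,0],0],
    [[0,0,1.08],[0.018,-0.21,0],0],
    [[0,0,1.26],[0.018,-0.22,0],0],
    [[0,0,1.44],[0.018,-0.22,0],0],
  ],
)

```text
t: 17.85
ee_pos: [0.5787, 0.2202, 0.1526]
ee_rot: [[-0.481, 0.877, 0.002], [0.877, 0.481, 0.001], [0.0, 0.002, -1.0]]
contact_force: [-0.0, 1.4, -0.2]
gripper_width: 0.006
gripper_force: 0.0
```

Call:
move_arm(
  motion=[
    [[0,0,0.17],[0,0,0],0],
    [[0,0,0.34],[0,0,0],0],
    [[0,0,0.511],[0,0,0],0],
    [[0,0,0.511],[0,0,0],0],
    [[0,0,0.511],[0,0,0.04],0],
    [[0,0,0.511],[0,0,0.06],0],
    [[0,0,0.511],[0,0,0.06],0],
    [[0,0,0.511],[0,0,0.06],0],
  ],
)

```text
t: 18.85
ee_pos: [0.5786, 0.2216, 0.0921]
ee_rot: [[0.001, 1.0, 0.001], [1.0, -0.001, 0.001], [0.001, 0.001, -1.0]]
contact_force: [0.2, 0.5, 0.2]
gripper_width: 0.008
gripper_force: 0.0
```

```bash
python3 - <<'E'
from h import *
np.set_printoptions(precision=4,suppress=True)
W=snap('wrist','w7.png'); o=W['o']; print(o['ee_pos'],o['ee_rot'],o['contact_force'],o['gripper_width'],o['joint_positions'])
for X in [[.57,.195,.07],[.569,.039,.07],[.578,.222,.053],[.563,.118,.04]]: print(X,proj(W,X))
hsv=cv2.cvtColor(W['frame'],cv2.COLOR_RGB2HSV); H,Sa,V=[hsv[...,i].astype(int) for i in range(3)]
m=(((H<8)|(H>172))&(Sa>130)&(V>60))
n,l,st,ce=cv2.connectedComponentsWithStats(m.astype(np.uint8))
for i in range(1,n):
    if st[i,4]>10: print(st[i],ce[i],onz(W,ce[i],.07))
E
```

```text
[0.5786 0.2216 0.0921] [[ 0.0008  1.      0.0014]
 [ 1.     -0.0008  0.0007]
 [ 0.0007  0.0014 -1.    ]] [0.1731 0.4984 0.1732] 0.007869116426022534 [-44.8066  34.1492  28.203  103.0444 -20.9429  47.9477  -6.5642]
[0.57, 0.195, 0.07] [265.8638 282.2585]
[0.569, 0.039, 0.07] [268.4276 425.7684]
[0.578, 0.222, 0.053] [277.8879 235.6001]
[0.563, 0.118, 0.04] [260.5652 343.7872]
[  151     0   174   151 17165] [238.3227  64.8162] [0.555  0.3327 0.07  ]
[396  97  38  19 356] [416.4466 104.2753] [0.6636 0.3125 0.07  ]
[536 123  24  23 274] [550.4197 131.2226] [0.7865 0.3076 0.07  ]
```

Call:
move_arm(
  motion=[
    [[0,0,0],[0,0,0.02],0],
    [[0,0,0],[0,0,0.04],0],
    [[0,0,0],[-0.011,-0.003,0.04],0],
    [[0,0,0],[-0.018,-0.009,0.04],0],
    [[0,0,0],[-0.0255,-0.015,0.04],0],
    [[0,0,0],[-0.0335,-0.021,0.04],0],
    [[0,0,0],[-0.042,-0.025,0.04],0],
    [[0,0,0],[-0.05,-0.029,0.04],0],
  ],
)

```text
t: 19.9
ee_pos: [0.5475, 0.1746, 0.0508]
ee_rot: [[-0.001, 1.0, -0.001], [1.0, 0.001, 0.004], [0.004, -0.001, -1.0]]
contact_force: [0.1, 8.2, -4.1]
gripper_width: 0.005
gripper_force: 4.1
```

```bash
python3 - <<'E'
from h import *
np.set_printoptions(precision=4,suppress=True)
o=observe(); print(o['ee_pos'],o['contact_force'])
T=snap('top','t8.png')
cv2.imwrite('pics/c8.png',cv2.cvtColor(cv2.resize(T['frame'][110:290,160:400],(720,540),interpolation=cv2.INTER_CUBIC),cv2.COLOR_RGB2BGR))
hsv=cv2.cvtColor(T['frame'],cv2.COLOR_RGB2HSV); H,Sa,V=[hsv[...,i].astype(int) for i in range(3)]
m=(((H<8)|(H>172))&(Sa>130)&(V>80))[180:240,180:310]
n,l,st,ce=cv2.connectedComponentsWithStats(m.astype(np.uint8))
for i in range(1,n): print(st[i],ce[i]+[180,180],onz(T,ce[i]+[180,180],.07))
E
```

```text
[0.5475 0.1746 0.0508] [ 0.107   8.2142 -4.0757]
[101  12   5   4  14] [283.2143 193.6429] [0.6085 0.0149 0.07  ]
```

Call:
move_arm(
  motion=[
    [[0,0,0],[-0.01,-0.003,0],0],
    [[0,0,0],[-0.0195,-0.0045,0],0],
    [[0,0,0],[-0.029,-0.0055,0],0],
    [[0,0,0],[-0.0385,-0.0065,0],0],
    [[0,0,0],[-0.047,-0.0065,0],0],
    [[0,0,0],[-0.055,-0.006,0],0],
    [[0,0,0],[-0.055,-0.006,-0.045],0],
    [[0,0,0],[-0.055,-0.006,-0.1],0],
  ],
)

```text
t: 20.95
ee_pos: [0.5426, 0.1147, 0.1516]
ee_rot: [[0.003, 1.0, -0.001], [1.0, -0.003, -0.002], [-0.002, -0.001, -1.0]]
contact_force: [0.1, 0.8, 0.5]
gripper_width: 0.006
gripper_force: 0.0
```

Call:
move_arm(
  motion=[
    [[0,0,-0.18],[0.01,-0.01,0],0.2],
    [[0,0,-0.36],[0.0,-0.02,-0.02],0.4],
    [[0,0,-0.54],[-0.02,-0.03,-0.05],0.7],
    [[0,0,-0.72],[-0.02,-0.05,-0.09],0.7],
    [[0,0,-0.9],[-0.02,-0.05,-0.1],0.7],
    [[0,0,-1.08],[-0.02,-0.05,-0.1],0.7],
    [[0,0,-1.26],[-0.02,-0.05,-0.1],0.7],
    [[0,0,-1.44],[-0.02,-0.05,-0.1],0.7],
  ],
)

```text
t: 21.95
ee_pos: [0.4933, 0.0952, 0.2514]
ee_rot: [[-0.992, 0.127, 0.002], [0.127, 0.992, -0.0], [-0.002, -0.0, -1.0]]
contact_force: [-0.1, 0.0, -0.1]
gripper_width: 0.697
gripper_force: 0.0
```

Call:
move_arm(
  motion=[
    [[0,0,-0.131],[0,0,0],0.7],
    [[0,0,-0.131],[0,0,0],0.7],
    [[0,0,-0.131],[0,0,0],0.7],
    [[0,0,-0.131],[0,0,0],0.7],
    [[0,0,-0.131],[0,0,0],0.7],
    [[0,0,-0.131],[0,0,0],0.7],
    [[0,0,-0.131],[0,0,0],0.7],
    [[0,0,-0.131],[0,0,0],0.7],
  ],
)

```text
t: 22.95
ee_pos: [0.4927, 0.0966, 0.2511]
ee_rot: [[-1.0, 0.001, 0.0], [0.001, 1.0, -0.0], [-0.0, -0.0, -1.0]]
contact_force: [-0.8, 0.2, -0.2]
gripper_width: 0.7
gripper_force: 0.0
```

```bash
python3 - <<'E'
from h import *
np.set_printoptions(precision=4,suppress=True)
W=snap('wrist','w9.png'); o=W['o']; print(o['ee_pos'],o['ee_rot'],o['contact_force'])
f=W['frame']; 
for X in [[.563,.118,.076],[.432,.033,.112]]: print(proj(W,X))
q=proj(W,[.563,.118,.076]).astype(int); r=14
g=cv2.cvtColor(f,cv2.COLOR_RGB2GRAY)[q[1]-r:q[1]+r+1,q[0]-r:q[0]+r+1]
n,l,st,ce=cv2.connectedComponentsWithStats((g<130).astype(np.uint8))
for i in range(1,n):
    if st[i,4]>20: u=ce[i]+q-r; print(st[i],u,onz(W,u,.076))
T=snap('top','t9.png')
g=cv2.cvtColor(T['frame'],cv2.COLOR_RGB2HSV); H,Sa,V=[g[...,i].astype(int) for i in range(3)]
for fr,s,zs in [(f,W,.07),(T['frame'],T,.07)]:
    g=cv2.cvtColor(fr,cv2.COLOR_RGB2HSV); H,Sa,V=[g[...,i].astype(int) for i in range(3)]
    n,l,st,ce=cv2.connectedComponentsWithStats((((H<8)|(H>172))&(Sa>130)&(V>80)).astype(np.uint8))
    for i in range(1,n):
        if st[i,4]>7 and np.hypot(*(onz(s,ce[i],zs)[:2]-[.647,.117]))<.17: print(st[i],ce[i],onz(s,ce[i],.07))
cv2.imwrite('pics/c9.png',cv2.cvtColor(np.vstack([cv2.resize(T['frame'][110:310,90:410],(480,300)),cv2.resize(f,(480,300))]),cv2.COLOR_RGB2BGR))
E
```

```text
[0.4927 0.0966 0.2511] [[-1.      0.0009  0.0001]
 [ 0.0009  1.     -0.    ]
 [-0.0001 -0.     -1.    ]] [-0.8096  0.2114 -0.2123]
[297.4618 253.4234]
[212.3616 140.2403]
[  7   6  21  19 317] [299.7792 254.0284] [0.5638 0.1207 0.076 ]
[296 203   3   7  15] [296.6 206. ] [0.5082 0.1164 0.07  ]
[228 253  10  11  87] [232.7126 257.7241] [0.5714 0.042  0.07  ]
```

View pics/c9.png

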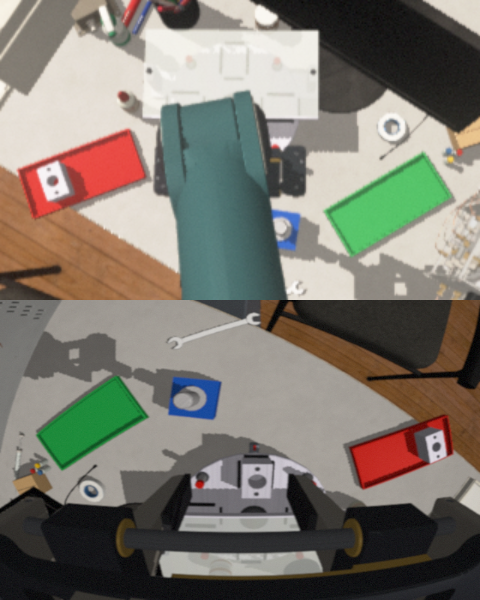

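Call:
move_arm(
  motion=[
    [[0,0,0],[0.03,-0.032,0],0.7],
    [[0,0,0],[0.061,-0.064,0],0.7],
    [[0,0,0],[0.061,-0.064,0.05],0.7],
    [[0,0,0],[0.061,-0.064,0.1],0.7],
    [[0,0,0],[0.061,-0.064,0.14],0.7],
    [[0,0,0],[0.061,-0.064,0.165],0.7],
    [[0,0,0],[0.061,-0.064,0.178],0.7],
    [[0,0,0],[0.061,-0.064,0.178],0.7],
  ],
)

```text
t: 24.05
ee_pos: [0.4314, 0.0325, 0.0728]
ee_rot: [[-1.0, 0.001, -0.001], [0.001, 1.0, -0.0], [0.001, -0.0, -1.0]]
contact_force: [-0.1, -1.6, -0.4]
gripper_width: 0.698
gripper_force: 0.0
```

Call:
move_arm(
  motion=[
    [[0,0,0],[0,0,0],0.4],
    [[0,0,0],[0,0,0],0.2],
    [[0,0,0],[0,0,0],0.1],
    [[0,0,0],[0,0,0],0],
    [[0,0,0],[0,0,0],0],
    [[0,0,0],[0,0,0],0],
    [[0,0,0],[0,0,0],0],
    [[0,0,0],[0,0,0],0],
  ],
)

```text
t: 25.05
ee_pos: [0.4318, 0.0327, 0.0733]
ee_rot: [[-1.0, 0.001, 0.0], [0.001, 1.0, 0.0], [-0.0, 0.0, -1.0]]
contact_force: [-0.4, 0.0, 6.1]
gripper_width: 0.257
gripper_force: 30.0
```

Call:
move_arm(
  motion=[
    [[0,0,0],[0,0,-0.03],0],
    [[0,0,0],[0,0,-0.06],0],
    [[0,0,0],[0,0,-0.09],0],
    [[0,0,0],[-0.033,0.021,-0.09],0],
    [[0,0,0],[-0.066,0.042,-0.09],0],
    [[0,0,0],[-0.1,0.064,-0.09],0],
    [[0,0,0],[-0.132,0.086,-0.09],0],
    [[0,0,0],[-0.132,0.086,-0.09],0],
  ],
)

```text
t: 26.05
ee_pos: [0.5647, 0.1205, 0.1619]
ee_rot: [[-1.0, -0.002, -0.0], [-0.002, 1.0, -0.0], [0.0, -0.0, -1.0]]
contact_force: [-0.2, -0.3, -1.9]
gripper_width: 0.26
gripper_force: 30.0
```

```bash
python3 - <<'E'
from h import *
np.set_printoptions(precision=4,suppress=True)
W=snap('wrist','w10.png'); o=W['o']; z=o['ee_pos'][2]; print(o['ee_pos'],o['contact_force'])
g=cv2.cvtColor(W['frame'],cv2.COLOR_RGB2GRAY); print('col',g[180:225,279]); print('row200',g[200,240:320]); print('row225',g[225,240:320])
print('collar 214',onz(W,(279,214),z-.021)[0]+.02,'bore r12.5: x of row 204,206,208',[onz(W,(279,r),.076)[0]+.0125 for r in (204,206,208)])
print('y of cols at z.076 row200',[(c,onz(W,(c,200),.076)[1]) for c in (255,303)])
E
```

```text
[0.5647 0.1205 0.1619] [-0.1855 -0.2869 -1.8533]
col [175 204 209 211 203 168 121  85  70  67  72  69  76 122 168 203 208 207
 208 203 185 156 129 126 125 124 122 120 124 120 124 122 124 113  95  87
 100 110 113 116 115 117 119 115 114]
row200 [124 122 126 126 125 124 123 119 110  86  46  21  32  58  95 114 121 124
 120 121 122 122 119 123 152 183 201 208 208 209 208 206 203 196 191 186
 188 187 188 185 183 185 186 191 196 200 206 207 204 204 207 204 201 199
 198 200 201 207 208 205 201 200 187 144  87  43  57 120 182 212 214 212
 211 214 215 213 212 208 208 209]
row225 [133 124 124 128 123 124 124 123 114  89  59  31  33  65 101 111 103  95
  98 100 100 100  98  98  98 100  99 100  98  99 102  99 103 101 101 102
 103 103 104 114 118 124 137 152 160 165 167 168 168 169 170 170 169 171
 166 165 166 164 167 166 157 137 116  88  61  55 118 184 212 215 214 216
 215 213 215 214 208 207 209 212]
collar 214 0.5634973868231866 bore r12.5: x of row 204,206,208 [np.float64(0.5661730363562012), np.float64(0.5678513341417655), np.float64(0.5695350184302311)]
y of cols at z.076 row200 [(255, np.float64(0.10105979162311358)), (303, np.float64(0.1399815182400183))]
```

Call:
move_arm(
  motion=[
    [[0,0,0],[0,0,0.01],0],
    [[0,0,0],[0,0,0.019],0],
    [[0,0,0],[0,0,0.023],0],
    [[0,0,0],[0,0,0.025],0],
    [[0,0,0],[0,0,0.0265],0],
    [[0,0,0],[0,0,0.028],0],
    [[0,0,0],[0,0,0.0295],0],
    [[0,0,0],[0,0,0.0295],0],
  ],
)

```text
t: 27.1
ee_pos: [0.5637, 0.1186, 0.1336]
ee_rot: [[-1.0, 0.001, -0.0], [0.001, 1.0, 0.0], [0.0, 0.0, -1.0]]
contact_force: [0.5, 0.6, -2.3]
gripper_width: 0.257
gripper_force: 30.0
```

Call:
move_arm(
  motion=[
    [[0,0,0],[0,0,0.001],0],
    [[0,0,0],[0,0,0.002],0],
    [[0,0,0],[0,0,0.003],0],
    [[0,0,0],[0,0,0.004],0],
    [[0,0,0],[0,0,0.005],0],
    [[0,0,0],[0,0,0.006],0],
    [[0,0,0],[0,0,0.007],0],
    [[0,0,0],[0,0,0.007],0],
  ],
)

```text
t: 28.1
ee_pos: [0.5636, 0.1185, 0.1265]
ee_rot: [[-1.0, 0.001, -0.0], [0.001, 1.0, -0.0], [0.0, -0.0, -1.0]]
contact_force: [-0.7, 0.0, -1.9]
gripper_width: 0.254
gripper_force: 30.0
```

Call:
move_arm(
  motion=[
    [[0,0,0],[0,0,0.004],0],
    [[0,0,0],[0,0,0.008],0],
    [[0,0,0],[0,0,0.012],0],
    [[0,0,0],[0,0,0.016],0],
    [[0,0,0],[0,0,0.019],0],
    [[0,0,0],[0,0,0.021],0],
    [[0,0,0],[0,0,0.022],0],
    [[0,0,0],[0,0,0.022],0],
  ],
)

```text
t: 29.1
ee_pos: [0.5637, 0.1186, 0.1054]
ee_rot: [[-1.0, 0.001, 0.0], [0.001, 1.0, 0.0], [-0.0, 0.0, -1.0]]
contact_force: [-3.4, -0.3, 4.1]
gripper_width: 0.255
gripper_force: 30.0
```

Call:
move_arm(
  motion=[
    [[0,0,0],[0,0,0.0005],0],
    [[0,0,0],[0,0,0.001],0],
    [[0,0,0],[0,0,0.0015],0],
    [[0,0,0],[0,0,0.0015],0],
    [[0,0,0],[0,0,0.0015],0],
    [[0,0,0],[0,0,0.0015],0],
    [[0,0,0],[0,0,0.0015],0],
    [[0,0,0],[0,0,0.0015],0],
  ],
)

```text
t: 30.1
ee_pos: [0.5639, 0.1187, 0.1053]
ee_rot: [[-1.0, 0.001, 0.0], [0.001, 1.0, 0.001], [-0.0, 0.001, -1.0]]
contact_force: [-5.7, -1.1, 16.6]
gripper_width: 0.257
gripper_force: 30.1
```

Call:
move_arm(
  motion=[
    [[0,0,0],[0,0,-0.02],0],
    [[0,0,0],[0,0,-0.04],0],
    [[0,0,0],[0,0,-0.06],0],
    [[0,0,0],[0.033,-0.021,-0.06],0],
    [[0,0,0],[0.066,-0.043,-0.06],0],
    [[0,0,0],[0.1,-0.065,-0.06],0],
    [[0,0,0],[0.132,-0.086,-0.06],0],
    [[0,0,0],[0.132,-0.086,-0.06],0],
  ],
)

```text
t: 31.1
ee_pos: [0.4295, 0.0313, 0.1631]
ee_rot: [[-1.0, 0.003, -0.001], [0.003, 1.0, 0.001], [0.001, 0.001, -1.0]]
contact_force: [-0.1, -0.1, -2.1]
gripper_width: 0.255
gripper_force: 30.0
```

Call:
move_arm(
  motion=[
    [[0,0,0],[0,0,0.025],0],
    [[0,0,0],[0,0,0.05],0],
    [[0,0,0],[0,0,0.07],0],
    [[0,0,0],[0,0,0.08],0],
    [[0,0,0],[0,0,0.085],0],
    [[0,0,0],[0,0,0.0875],0],
    [[0,0,0],[0,0,0.0885],0],
    [[0,0,0],[0,0,0.0885],0],
  ],
)

```text
t: 32.1
ee_pos: [0.4319, 0.0328, 0.0749]
ee_rot: [[-1.0, 0.001, 0.001], [0.001, 1.0, 0.0], [-0.001, 0.0, -1.0]]
contact_force: [-0.3, 0.8, -2.1]
gripper_width: 0.255
gripper_force: 30.0
```

Call:
move_arm(
  motion=[
    [[0,0,0],[0,0,0],0.3],
    [[0,0,0],[0,0,0],0.45],
    [[0,0,0],[0,0,0],0.65],
    [[0,0,0],[0,0,0],0.65],
    [[0,0,0],[0,0,-0.02],0.65],
    [[0,0,0],[0,0,-0.05],0.65],
    [[0,0,0],[0,0,-0.09],0.65],
    [[0,0,0],[0,0,-0.09],0.65],
  ],
)

```text
t: 33.1
ee_pos: [0.4336, 0.0331, 0.167]
ee_rot: [[-1.0, 0.001, 0.006], [0.001, 1.0, 0.002], [-0.006, 0.002, -1.0]]
contact_force: [0.2, 0.1, -0.1]
gripper_width: 0.65
gripper_force: 0.0
```

Call:
move_arm(
  motion=[
    [[0,0,0],[-0.033,0.021,0],0.65],
    [[0,0,0],[-0.066,0.042,0],0.65],
    [[0,0,0],[-0.1,0.064,0],0.65],
    [[0,0,0],[-0.131,0.086,0.01],0.65],
    [[0,0,0],[-0.131,0.086,0.045],0.65],
    [[0,0,0],[-0.131,0.086,0.08],0.65],
    [[0,0,0],[-0.131,0.086,0.1],0.65],
    [[0,0,0],[-0.131,0.086,0.11],0.65],
  ],
)

```text
t: 34.1
ee_pos: [0.5621, 0.1182, 0.0532]
ee_rot: [[-1.0, 0.001, -0.002], [0.001, 1.0, -0.001], [0.002, -0.001, -1.0]]
contact_force: [1.1, 0.2, -0.0]
gripper_width: 0.651
gripper_force: 0.0
```

Call:
move_arm(
  motion=[
    [[0,0,0],[0,0,0],0.6],
    [[0,0,0],[0,0,0],0.5],
    [[0,0,0],[0,0,0],0.4],
    [[0,0,0],[0,0,0],0.3],
    [[0,0,0],[0,0,0],0.2],
    [[0,0,0],[0,0,0],0.2],
    [[0,0,0],[0,0,0],0.2],
    [[0,0,0],[0,0,0],0.2],
  ],
)

```text
t: 35.1
ee_pos: [0.5635, 0.1189, 0.0557]
ee_rot: [[-1.0, 0.001, 0.002], [0.001, 1.0, 0.001], [-0.002, 0.001, -1.0]]
contact_force: [-0.9, 0.2, 6.3]
gripper_width: 0.43
gripper_force: 30.0
```

Call:
move_arm(
  motion=[
    [[0,0,0],[0,0,-0.02],0.2],
    [[0,0,0],[0,0,-0.04],0.2],
    [[0,0,0],[0,0,-0.06],0.2],
    [[0,0,0],[0,0,-0.08],0.2],
    [[0,0,0],[0,0,-0.09],0.2],
    [[0,0,0],[0,0,-0.09],0.2],
    [[0,0,0],[0,0,-0.09],0.2],
    [[0,0,0],[0,0,-0.09],0.2],
  ],
)

```text
t: 36.1
ee_pos: [0.5622, 0.1184, 0.1438]
ee_rot: [[-1.0, 0.001, -0.001], [0.001, 1.0, -0.001], [0.001, -0.001, -1.0]]
contact_force: [0.5, -1.1, -2.3]
gripper_width: 0.434
gripper_force: 30.0
```

```bash
cat >> h.py <<'E'
def big(s,m,z):
    n,l,st,ce=cv2.connectedComponentsWithStats(m.astype(np.uint8)); i=1+np.argmax(st[1:,4])
    c,_=cv2.findContours((l==i).astype(np.uint8),cv2.RETR_EXTERNAL,cv2.CHAIN_APPROX_NONE)
    P=np.array([onz(s,p[0],z)[:2] for p in c[0]])
    return st[i,4],cv2.minAreaRect((P*1000).astype(np.float32))
def HSV(s):
    h=cv2.cvtColor(s['frame'],cv2.COLOR_RGB2HSV); return [h[...,i].astype(int) for i in range(3)]
def trays(s):
    H,S,V=HSV(s)
    print('red',big(s,((H<8)|(H>172))&(S>150)&(V>60),.012)); print('green',big(s,(abs(H-65)<20)&(S>80)&(V>50),.012))
E
python3 - <<'E'
from h import *
T=snap('top','t11.png'); print(T['o']['ee_pos'],T['o']['contact_force'],T['o']['gripper_width']); trays(T)
W=snap('wrist','w11.png'); trays(W)
E
```

```text
[0.5621661  0.11839096 0.14380817] [ 0.5498833  -1.10576317 -2.29466198] 0.433675937036841
red (np.int32(2169), ((529.7396850585938, 390.5948486328125), (94.31809997558594, 212.26162719726562), 21.559572219848633))
green (np.int32(2753), ((479.24072265625, -161.97802734375), (94.31587982177734, 211.94970703125), 30.66571044921875))
red (np.int32(8249), ((532.9929809570312, 383.7478942871094), (98.25021362304688, 203.18104553222656), 21.35671615600586))
green (np.int32(10445), ((480.123046875, -158.00831604003906), (99.70943450927734, 216.8083953857422), 30.66347885131836))
```

Call:
move_arm(
  motion=[
    [[0,0,0],[0.014,-0.047,0],0.2],
    [[0,0,0],[0.028,-0.094,0],0.2],
    [[0,0,0],[0.042,-0.14,0],0.2],
    [[0,0,0],[0.056,-0.187,0],0.2],
    [[0,0,0],[0.07,-0.234,0],0.2],
    [[0,0,0],[0.0835,-0.28,0],0.2],
    [[0,0,0],[0.0835,-0.28,0],0.2],
    [[0,0,0],[0.0835,-0.28,0],0.2],
  ],
)

```text
t: 37.2
ee_pos: [0.479, -0.1609, 0.1444]
ee_rot: [[-1.0, 0.001, -0.0], [0.001, 1.0, 0.001], [0.0, 0.001, -1.0]]
contact_force: [1.3, -0.2, -1.2]
gripper_width: 0.434
gripper_force: 30.0
```

```bash
python3 - <<'E'
from h import *
T=snap('top'); print(T['o']['ee_pos'],T['o']['contact_force'],T['o']['gripper_width'],T['o']['joint_positions'])
W=snap('wrist','w12.png'); trays(W); trays(T)
E
```

```text
[ 0.47904871 -0.16090548  0.144407  ] [ 1.32103932 -0.21076483 -1.23438425] 0.433651499622948 [ -7.55337216  19.01042918  26.75769416 116.88127991 -11.674384
  46.63731544 115.95276553]
red (np.int32(104), ((612.892333984375, 91.20343017578125), (24.4918155670166, 12.691327095031738), 51.57219696044922))
green (np.int32(15081), ((479.7838134765625, -160.4075469970703), (96.4117202758789, 211.75718688964844), 30.609472274780273))
red (np.int32(2155), ((529.3837280273438, 390.61431884765625), (94.36536407470703, 211.86123657226562), 21.299362182617188))
green (np.int32(1047), ((455.22137451171875, -122.5660400390625), (94.60365295410156, 120.07643127441406), 29.87020492553711))
```

Green tray centre confirmed at (0.480, −0.160). Place, then retreat.

Call:
move_arm(
  motion=[
    [[0,0,0],[0,0,0.035],0.2],
    [[0,0,0],[0,0,0.07],0.2],
    [[0,0,0],[0,0,0.1],0.2],
    [[0,0,0],[0,0,0.113],0.2],
    [[0,0,0],[0,0,0.12],0.2],
    [[0,0,0],[0,0,0.124],0.2],
    [[0,0,0],[0,0,0.124],0.2],
    [[0,0,0],[0,0,0.124],0.2],
  ],
)

```text
t: 38.3
ee_pos: [0.4795, -0.1615, 0.0212]
ee_rot: [[-1.0, 0.001, 0.001], [0.001, 1.0, -0.0], [-0.001, -0.0, -1.0]]
contact_force: [0.1, 0.5, -1.6]
gripper_width: 0.435
gripper_force: 30.0
```

Call:
move_arm(
  motion=[
    [[0,0,0],[0,0,0],0.48],
    [[0,0,0],[0,0,0],0.56],
    [[0,0,0],[0,0,0],0.65],
    [[0,0,0],[0,0,0],0.65],
    [[0,0,0],[0,0,-0.02],0.65],
    [[0,0,0],[0,0,-0.05],0.65],
    [[0,0,0],[0,0,-0.09],0.65],
    [[0,0,0],[0,0,-0.134],0.65],
  ],
)

```text
t: 39.3
ee_pos: [0.4785, -0.1613, 0.1555]
ee_rot: [[-1.0, 0.001, -0.001], [0.001, 1.0, -0.0], [0.001, -0.0, -1.0]]
contact_force: [0.2, 0.7, -0.8]
gripper_width: 0.652
gripper_force: 0.0
```

```bash
python3 - <<'E'
from h import *
np.set_printoptions(precision=4,suppress=True)
W=snap('wrist','w13.png'); o=W['o']; print(o['ee_pos'],o['contact_force'],o['gripper_width']); trays(W)
# block top: bright low-saturation region near expected place
H,S,V=HSV(W); q=proj(W,[.48,-.161,.04]).astype(int); print(q)
m=np.zeros(H.shape,bool); m[q[1]-50:q[1]+50,q[0]-50:q[0]+50]=True
m&=(V>150)&(S<60)
n,l,st,ce=cv2.connectedComponentsWithStats(m.astype(np.uint8))
for i in range(1,n):
    if st[i,4]>150:
        P=np.array([onz(W,p[::-1],.04)[:2]*1000 for p in np.argwhere(l==i)],np.float32); print(st[i],ce[i],cv2.minAreaRect(P))
E
```

```text
[ 0.4785 -0.1613  0.1555] [ 0.247   0.66   -0.7556] 0.6523479325456999
red (np.int32(63), ((582.5438232421875, -296.0902099609375), (9.88148021697998, 11.524601936340332), 43.47718048095703))
green (np.int32(15260), ((480.3236999511719, -160.5181884765625), (97.08015441894531, 213.44522094726562), 30.643817901611328))
[279 209]
[ 256  177   46   65 2129] [278.3701 208.6355] ((480.4281921386719, -161.4744873046875), (40.57307434082031, 60.6113395690918), 89.86772918701172)
[275 229  54  30 830] [310.1639 248.4373] ((513.5158081054688, -139.3753662109375), (51.05725860595703, 29.54903221130371), 89.55274200439453)
```

Call:
move_arm(
  motion=[
    [[0,0,0.18],[-0.014,0.055,0],0.4],
    [[0,0,0.36],[-0.028,0.11,0],0.2],
    [[0,0,0.54],[-0.042,0.165,0],0],
    [[0,0,0.72],[-0.056,0.22,0],0],
    [[0,0,0.9],[-0.07,0.275,0],0],
    [[0,0,1.08],[-0.084,0.33,0],0],
    [[0,0,1.26],[-0.0985,0.3835,0],0],
    [[0,0,1.44],[-0.0985,0.3835,0],0],
  ],
)

```text
t: 40.35
ee_pos: [0.5774, 0.2282, 0.1536]
ee_rot: [[-0.132, 0.991, -0.0], [0.991, 0.132, 0.001], [0.001, 0.0, -1.0]]
contact_force: [0.0, -0.8, -0.7]
gripper_width: 0.005
gripper_force: 0.0
```

Call:
move_arm(
  motion=[
    [[0,0,0.131],[0,0,0],0],
    [[0,0,0.131],[0,0,0],0],
    [[0,0,0.131],[0,0,0],0],
    [[0,0,0.131],[0,0,0],0],
    [[0,0,0.131],[0,0,0.02],0],
    [[0,0,0.131],[0,0,0.04],0],
    [[0,0,0.131],[0,0,0.06],0],
    [[0,0,0.131],[0,0,0.06],0],
  ],
)

```text
t: 41.35
ee_pos: [0.5763, 0.2214, 0.092]
ee_rot: [[0.001, 1.0, -0.004], [1.0, -0.001, -0.002], [-0.002, -0.004, -1.0]]
contact_force: [0.5, -0.5, -0.5]
gripper_width: 0.003
gripper_force: 0.0
```

Same pose as before the first push; repeat the push.

Call:
move_arm(
  motion=[
    [[0,0,0],[0,0,0.02],0],
    [[0,0,0],[0,0,0.04],0],
    [[0,0,0],[-0.011,-0.003,0.04],0],
    [[0,0,0],[-0.018,-0.009,0.04],0],
    [[0,0,0],[-0.0255,-0.015,0.04],0],
    [[0,0,0],[-0.0335,-0.021,0.04],0],
    [[0,0,0],[-0.042,-0.025,0.04],0],
    [[0,0,0],[-0.05,-0.029,0.04],0],
  ],
)

```text
t: 42.35
ee_pos: [0.5475, 0.1754, 0.0546]
ee_rot: [[-0.001, 1.0, -0.001], [1.0, 0.001, 0.005], [0.005, -0.001, -1.0]]
contact_force: [0.4, 8.2, -3.5]
gripper_width: 0.006
gripper_force: 4.2
```

Call:
move_arm(
  motion=[
    [[0,0,0],[-0.01,-0.003,0],0],
    [[0,0,0],[-0.0195,-0.0045,0],0],
    [[0,0,0],[-0.029,-0.0055,0],0],
    [[0,0,0],[-0.0385,-0.0065,0],0],
    [[0,0,0],[-0.047,-0.0065,0],0],
    [[0,0,0],[-0.055,-0.006,0],0],
    [[0,0,0],[-0.055,-0.006,-0.045],0],
    [[0,0,0],[-0.055,-0.006,-0.1],0],
  ],
)

```text
t: 43.35
ee_pos: [0.5427, 0.1152, 0.1553]
ee_rot: [[0.003, 1.0, -0.001], [1.0, -0.003, -0.002], [-0.002, -0.001, -1.0]]
contact_force: [1.4, 0.9, -0.6]
gripper_width: 0.002
gripper_force: 0.0
```

Call:
move_arm(
  motion=[
    [[0,0,0],[0.05,-0.02,0],0],
    [[0,0,0],[0.1,-0.02,-0.03],0],
    [[0,0,0],[0.105,-0.02,-0.05],0],
    [[0,0,0],[0.105,-0.02,-0.05],0],
    [[0,0,0],[0.105,-0.02,-0.05],0],
    [[0,0,0],[0.105,-0.02,-0.05],0],
    [[0,0,0],[0.105,-0.02,-0.05],0],
    [[0,0,0],[0.105,-0.02,-0.05],0],
  ],
)

```text
t: 44.35
ee_pos: [0.5228, 0.2217, 0.2043]
ee_rot: [[0.002, 1.0, -0.0], [1.0, -0.002, -0.0], [-0.0, -0.0, -1.0]]
contact_force: [-0.1, -0.9, 0.2]
gripper_width: 0.004
gripper_force: 0.0
```

```bash
python3 - <<'E'
from h import *
np.set_printoptions(precision=4,suppress=True)
W=snap('wrist','w14.png'); T=snap('top','t14.png'); o=W['o']; print(o['ee_pos'])
for s in (T,W):
    H,S,V=HSV(s); n,l,st,ce=cv2.connectedComponentsWithStats((((H<8)|(H>172))&(S>110)&(V>60)).astype(np.uint8))
    for i in range(1,n):
        p=onz(s,ce[i],.07)
        if st[i,4]>4 and np.hypot(*(p[:2]-[.647,.117]))<.17: print(st[i],ce[i],p)
cv2.imwrite('pics/c14.png',cv2.cvtColor(np.vstack([cv2.resize(T['frame'][110:310,90:410],(480,300)),cv2.resize(W['frame'],(400,300))[:, :400] if 0 else cv2.resize(W['frame'],(480,300))]),cv2.COLOR_RGB2BGR))
E
```

```text
[0.5228 0.2217 0.2043]
[211 205   5   5  17] [212.8824 207.    ] [0.5719 0.1971 0.07  ]
[271 207   5   4  16] [273.  208.5] [0.5691 0.0413 0.07  ]
[323 219  14  14 139] [329.6331 225.6475] [0.5731 0.1978 0.07  ]
```

View pics/c14.png

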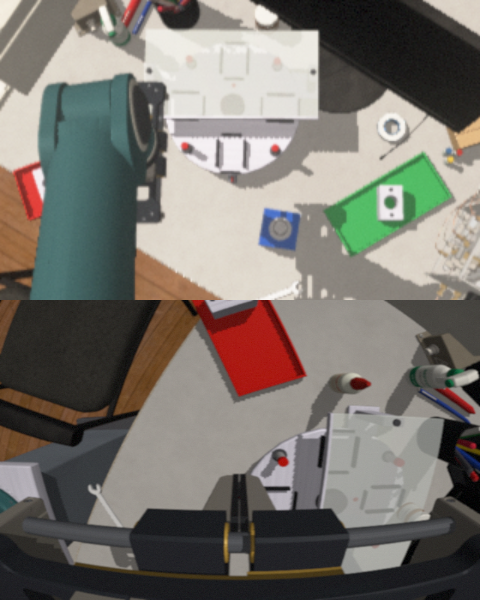

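Call:
move_arm(
  motion=[
    [[0,0,0],[0,0.03,0.03],0],
    [[0,0,0],[0,0.055,0.05],0],
    [[0,0,0],[0,0.055,0.08],0],
    [[0,0,0],[0,0.055,0.11],0],
    [[0,0,0],[0,0.055,0.14],0],
    [[0,0,0],[0,0.055,0.151],0],
    [[0,0,0],[0,0.055,0.151],0],
    [[0,0,0],[0,0.055,0.151],0],
  ],
)

```text
t: 45.45
ee_pos: [0.5787, 0.2223, 0.0548]
ee_rot: [[0.001, 1.0, 0.002], [1.0, -0.001, 0.001], [0.001, 0.002, -1.0]]
contact_force: [0.3, -0.5, -0.3]
gripper_width: 0.007
gripper_force: 0.0
```

Call:
move_arm(
  motion=[
    [[0,0,0],[-0.006,-0.002,0],0],
    [[0,0,0],[-0.011,-0.003,0],0],
    [[0,0,0],[-0.018,-0.009,0],0],
    [[0,0,0],[-0.0255,-0.015,0],0],
    [[0,0,0],[-0.0335,-0.021,0],0],
    [[0,0,0],[-0.042,-0.025,0],0],
    [[0,0,0],[-0.05,-0.029,0],0],
    [[0,0,0],[-0.05,-0.029,0],0],
  ],
)

```text
t: 46.45
ee_pos: [0.5476, 0.1743, 0.0543]
ee_rot: [[0.0, 1.0, -0.002], [1.0, -0.0, 0.004], [0.004, -0.002, -1.0]]
contact_force: [-2.9, 5.5, 3.2]
gripper_width: 0.002
gripper_force: 2.8
```

Call:
move_arm(
  motion=[
    [[0,0,0],[-0.01,-0.003,0],0],
    [[0,0,0],[-0.0195,-0.0045,0],0],
    [[0,0,0],[-0.029,-0.0055,0],0],
    [[0,0,0],[-0.0385,-0.0065,0],0],
    [[0,0,0],[-0.047,-0.0065,0],0],
    [[0,0,0],[-0.055,-0.006,0],0],
    [[0,0,0],[-0.055,-0.006,-0.045],0],
    [[0,0,0],[-0.055,-0.006,-0.1],0],
  ],
)

```text
t: 47.45
ee_pos: [0.5426, 0.1152, 0.1541]
ee_rot: [[0.003, 1.0, -0.001], [1.0, -0.003, -0.002], [-0.002, -0.001, -1.0]]
contact_force: [0.4, 0.2, 0.7]
gripper_width: 0.004
gripper_force: 0.0
```

Call:
move_arm(
  motion=[
    [[0,0,0],[0.05,-0.02,0],0],
    [[0,0,0],[0.1,-0.02,-0.03],0],
    [[0,0,0],[0.105,-0.02,-0.05],0],
    [[0,0,0],[0.105,-0.02,-0.05],0],
    [[0,0,0],[0.105,-0.02,-0.05],0],
    [[0,0,0],[0.105,-0.02,-0.05],0],
    [[0,0,0],[0.105,-0.02,-0.05],0],
    [[0,0,0],[0.105,-0.02,-0.05],0],
  ],
)

```text
t: 48.45
ee_pos: [0.5228, 0.2217, 0.2033]
ee_rot: [[0.002, 1.0, -0.0], [1.0, -0.002, -0.0], [-0.0, -0.0, -1.0]]
contact_force: [-0.1, 1.1, -0.1]
gripper_width: 0.005
gripper_force: 0.0
```

```bash
cat > pegs.py <<'E'
from h import *
np.set_printoptions(precision=4,suppress=True)
T=snap('top','tp.png'); print(observe()['ee_pos'])
H,S,V=HSV(T); n,l,st,ce=cv2.connectedComponentsWithStats((((H<8)|(H>172))&(S>90)&(V>60)).astype(np.uint8))
for i in range(1,n):
    p=onz(T,ce[i],.07)
    if st[i,4]>1 and np.hypot(*(p[:2]-[.647,.117]))<.17: print(st[i],ce[i],p,'z.04:',onz(T,ce[i],.04))
E
python3 pegs.py
```

```text
[0.5228 0.2218 0.2034]
[211 205   5   5  21] [213. 207.] [0.5719 0.1968 0.07  ] z.04: [0.5768 0.2011 0.04  ]
[271 206   5   6  20] [273.   208.65] [0.5687 0.0413 0.07  ] z.04: [0.5735 0.0414 0.04  ]
[244 228   1   3   3] [244. 229.] [0.5152 0.1154 0.07  ] z.04: [0.5185 0.1176 0.04  ]
```

Call:
move_arm(
  motion=[
    [[0,0,0],[0,0.03,0.03],0],
    [[0,0,0],[0,0.055,0.05],0],
    [[0,0,0],[0,0.055,0.08],0],
    [[0,0,0],[0,0.055,0.11],0],
    [[0,0,0],[0,0.055,0.14],0],
    [[0,0,0],[0,0.055,0.151],0],
    [[0,0,0],[0,0.055,0.151],0],
    [[0,0,0],[0,0.055,0.151],0],
  ],
)

```text
t: 49.5
ee_pos: [0.5787, 0.2223, 0.0538]
ee_rot: [[0.001, 1.0, 0.002], [1.0, -0.001, 0.001], [0.001, 0.002, -1.0]]
contact_force: [0.6, -0.1, 0.6]
gripper_width: 0.004
gripper_force: 0.0
```

Call:
move_arm(
  motion=[
    [[0,0,0],[-0.006,-0.002,0],0],
    [[0,0,0],[-0.011,-0.003,0],0],
    [[0,0,0],[-0.018,-0.009,0],0],
    [[0,0,0],[-0.0255,-0.015,0],0],
    [[0,0,0],[-0.0335,-0.021,0],0],
    [[0,0,0],[-0.042,-0.025,0],0],
    [[0,0,0],[-0.05,-0.029,0],0],
    [[0,0,0],[-0.05,-0.029,0],0],
  ],
)

```text
t: 50.5
ee_pos: [0.5476, 0.1743, 0.0533]
ee_rot: [[0.0, 1.0, -0.002], [1.0, -0.0, 0.004], [0.004, -0.002, -1.0]]
contact_force: [-2.7, 6.6, 3.0]
gripper_width: 0.004
gripper_force: 2.8
```

Call:
move_arm(
  motion=[
    [[0,0,0],[-0.01,-0.003,0],0],
    [[0,0,0],[-0.0195,-0.0045,0],0],
    [[0,0,0],[-0.029,-0.0055,0],0],
    [[0,0,0],[-0.0385,-0.0065,0],0],
    [[0,0,0],[-0.047,-0.0065,0],0],
    [[0,0,0],[-0.055,-0.006,0],0],
    [[0,0,0],[-0.055,-0.006,-0.045],0],
    [[0,0,0],[-0.055,-0.006,-0.1],0],
  ],
)

```text
t: 51.5
ee_pos: [0.5426, 0.1152, 0.1532]
ee_rot: [[0.003, 1.0, -0.001], [1.0, -0.003, -0.002], [-0.002, -0.001, -1.0]]
contact_force: [-0.3, 0.4, -0.1]
gripper_width: 0.002
gripper_force: 0.0
```

Call:
move_arm(
  motion=[
    [[0,0,0],[0.05,-0.02,0],0],
    [[0,0,0],[0.1,-0.02,-0.03],0],
    [[0,0,0],[0.105,-0.02,-0.05],0],
    [[0,0,0],[0.105,-0.02,-0.05],0],
    [[0,0,0],[0.105,-0.02,-0.05],0],
    [[0,0,0],[0.105,-0.02,-0.05],0],
    [[0,0,0],[0.105,-0.02,-0.05],0],
    [[0,0,0],[0.105,-0.02,-0.05],0],
  ],
)

```text
t: 52.5
ee_pos: [0.5228, 0.2217, 0.2023]
ee_rot: [[0.002, 1.0, -0.0], [1.0, -0.002, -0.0], [-0.0, -0.0, -1.0]]
contact_force: [0.1, 0.1, 0.3]
gripper_width: 0.003
gripper_force: 0.0
```

```bash
python3 pegs.py; python3 - <<'E'
from h import *
T=snap('top'); trays(T); trays(snap('wrist'))
cv2.imwrite('pics/c15.png',cv2.cvtColor(cv2.resize(T['frame'][110:310,80:410],(790,479),interpolation=cv2.INTER_CUBIC),cv2.COLOR_RGB2BGR))
E
```

```text
[0.5228 0.2218 0.2024]
[244 195   1   2   2] [244.  195.5] [0.6028 0.1171 0.07  ] z.04: [0.6085 0.1192 0.04  ]
[211 205   5   5  21] [213. 207.] [0.5719 0.1968 0.07  ] z.04: [0.5768 0.2011 0.04  ]
[271 206   5   6  20] [273.   208.65] [0.5687 0.0413 0.07  ] z.04: [0.5735 0.0414 0.04  ]
[244 228   1   3   3] [244. 229.] [0.5152 0.1154 0.07  ] z.04: [0.5185 0.1176 0.04  ]
red (np.int32(418), ((496.3243103027344, 475.48272705078125), (95.56033325195312, 48.99924087524414), 17.791181564331055))
green (np.int32(2314), ((479.00140380859375, -161.57447814941406), (94.3158950805664, 212.88795471191406), 30.66572380065918))
red (np.int32(10017), ((535.4158935546875, 380.63946533203125), (95.38150024414062, 170.40040588378906), 21.254302978515625))
green (np.int32(79), ((874.0006103515625, 358.10394287109375), (30.787410736083984, 11.927268028259277), 22.961950302124023))
```

View pics/c15.png

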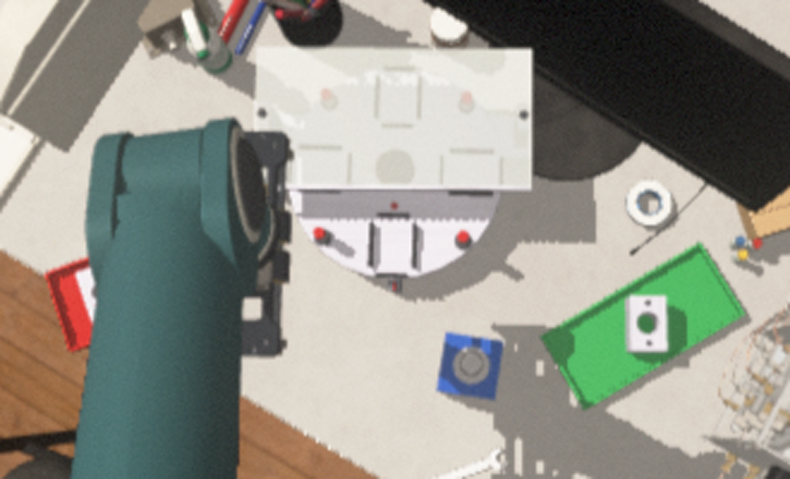

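```bash
python3 -c "
from station import hand_in
print(hand_in())"
```

```text
the job is handed in; nothing more can be done
None
```

Job handed in, no verdict returned: block 1 (undersize) lies in the red tray and block 2 (good) in the green; the far pocket held no third block; the gauge is back in its stand, and the table is clicked in after one full turn with its red dot at the station.

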